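# Clamp an egg mould in the spinner with its tension wheel

## Task

If the clamp plate of the spinner frame stands too low for the egg mould, back the red tension wheel off first. Slide the closed egg mould by its handle, handle outwards, into the mouth of the frame until it is fully home against the back stop, then wind the wheel clockwise until it feels firm and the gauge needle stands in the green band. Never wind the needle past the end of the red band, and leave the wares round the work standing where they are.

Things in the scene. Friction and masses are not known exactly. Their poses are not given: they have to be found in the camera images.
- egg_mould: Closed two-half egg mould, loose, 0.2 to 0.33 kg: a clear plastic block 100 (x) x 84 (y) x 46 (z) mm with two dark chocolate eggs inside and a blue handle at its -x side. Origin: centre of the block's underside; z up. Centre of mass about 40 mm from the origin towards the handle.
- handle (a point): Grasp point on the mould's handle: x = -120, y = 0, z = 52 mm in the mould's frame, axes as the mould's. The handle is an upright fin 16 mm thick (y) with dark ribs, x = -150 to -90 mm, z = 20 to 72 mm; pinch it from above across its thickness. A neck (z 17 to 31 mm) joins it to the block.
- mould_frame: Mould spinner, fixed: grey base 190 (x) x 250 (y) mm with two low cheeks, an aluminium bed and a grey beam on two 18 mm columns (x = 0, y = +-68 mm). Origin: centre of the underside, z up. Beam: x +-21, y +-82 mm, z 150 to 174 mm. Below it a yoke rides on the columns with the screw; the gauge leans on its +y end (y to 112 mm, z 95 to 175 mm).
- nest (a point): On the bed (top at frame z = 50 mm), below the wheel's axis, axes as the frame's: the mould's origin lies here, x axes alike, when it is fully home against the back stop (18 mm high, its face at x = +50 mm). The handle of a mould that is home is at x = -120 mm.
- mouth (a point): Middle of the bed's front edge, frame x = -85, z = 50 mm; axes as the frame's. The mould goes in here along +x. Two steel rails on the bed, 12 mm high, guide it: 90 mm between them (3 mm of play either side) from x = -60 to +50 mm, flaring to about 97 mm at x = -88 mm.
- clamp_plate (a point): Centre of the underside of the spring-loaded clamp plate, 84 x 84 mm, that hangs below the beam. It starts 94 to 112 mm high. A mould on the bed is 96 mm high, so the plate must be about 100 mm high or more for it to slide in; the wheel can raise it to 112 mm, where it stops.
- wheel_axis (a point): Point on the upright axis of the red tension wheel, at its hub's top, z = 202 mm. Clockwise seen from above lowers the plate, 3 mm per rad; counterclockwise raises it. It takes 0.32 N m free (7 N at the crank grip); on a mould this grows by 0.03 N m per mm of spring travel to 0.55 N m (11 N) in mid band, about 2 rad after the plate touches. It stays where left.
- wheel_rim (a point): Point on the wheel's rim opposite the crank grip, at the rim's mid height, z = 194 mm. The rim is an 11 mm thick round ring of 55 mm mean radius, on three spokes; it turns with the wheel.
- grip_mid (a point): Middle of the black upright crank grip on the wheel, z = 221 mm, 48 mm from the wheel's axis: a round handle 16 to 19 mm thick, z = 202 to 240 mm. It spins freely on its pin, so fingers that hold it can go round the circle without turning. It starts anywhere on the circle.
- gauge (a joint): Needle of the tension gauge on the yoke's +y end (white plate, 80 x 50 mm; green, then red band): angle in rad, 0 with the clamp loose; it grows by 0.2 per mm of spring travel, 0.6 per rad of the wheel, once the plate bears on the mould. Green band 1.0 to 1.4, red 1.4 to 1.8.
- sweet_bowl: Bystander, loose: porcelain bowl of blue wrapped sweets with two lugs, 210 mm across and 84 mm high; origin: centre of its underside, z up.
- cocoa_tin_1: Bystander, loose: round red cocoa tin, 64 mm across and 64 mm high; origin: centre of its underside, z up.
- cocoa_tin_2: Bystander, loose: round green cocoa tin, 64 mm across and 64 mm high; origin: centre of its underside, z up.
- price_card_1: Bystander, loose: price card in a small foot, 68 mm wide and 49 mm high; origin: centre of its underside, z up.
- sweet_pack: Bystander, loose: flat pack of wafers, 46 x 96 x 22 mm; origin: centre of its underside, z up.
- ribbon_spool_1: Bystander, loose: spool of red ribbon, 53 mm across, 22 mm high; origin: centre of its underside, z up.
There are look-alikes about, which are no part of the job. Of the things that look like the egg_mould, the larger one is meant.

How it is judged:
By the outcome, as a careful person would: the job done as asked, in the order asked, and still so for the second after the job is handed in, with the robot touching nothing.
It also fails if it takes over 72 s, if anything falls off the work surface, if the arm or the gripper's body presses on something with over 40 N, if the wrist force passes 120 N, or if a joint passes its speed limit or range.

## Robot

A 6-joint arm with a two-finger parallel gripper is mounted at the origin on a cart in front of the work surface, level with it; the furniture and walls round the work are solid. World frame = base frame: x ahead of the robot, y to its left, z up, the work surface at z = 0. Lengths are in m, angles in degrees, forces in N, time in s.
With the tool pointing down it reaches from about 0.35 to 0.725 m from the base axis. Payload 6 kg.
Tool frame: the origin (TCP) lies at the very end of the fingers, on their centre line; the grasp point (between the pads) lies 19 mm behind it (hold_point_z is the distance from the TCP to the grasp point, in m); y points along the fingers, x is the direction in which the jaws open and shut, and the axes are right-handed (so a half turn about y gives the same grasp; the last joint's range is limited). The gripper opens to 85 mm and grips with 20 to 120 N. Pads are 22 mm wide; open, the fingers measure 114 mm over their backs; the gripper's body (76 mm by 85 mm) begins 54 mm behind the grasp point. The pads swing forward as they close: fully open they stand 13 mm farther back than shut.
Start: joints at [91.37, 2.303, 4.859, 0, -92.561, -19.12], TCP at [0.183, 0.571, 0.231] pointing down, gripper open.
Joint ranges: [-146.85, 146.85], [-73.84, 115.35], [-62.03, 85.46], [-188.31, 113.3], [-161.28, -10.13], [-171.36, 171.36]. Speed limits (degrees/s): [147.25, 147.25, 172.46, 180, 180, 180].

## Interface

Orientations are given as a 3x3 rotation matrix whose columns are the frame's x, y, z axes.
In Python, from rig import * gives the robot as it stands.
- The arm moves only by the tool move_arm, never from a script. Its argument "motion" is a list of rows, each a list of 6 numbers: the shift along the tool's x, y, z normalised to -1 to 1, where 1 is 1 m, then the turn, a rotation vector about the tool's x, y, z normalised to -1 to 1, where 1 is pi/2 rad. In form: [[tx, ty, tz, wx, wy, wz], ...]. A call has exactly 8 rows; each row is the pose to reach, as a shift and turn from the pose measured when the call began, along the tool's axes at that moment; what a row does not reach only later rows make up. A row lasts 1/12 s, in which the tool goes at most 41.7 mm and 7.16 degrees, less where a joint would pass 70% of its speed; a pose out of reach is approached as far as the arm can. A call with a number of a shift or a turn outside -1 to 1 is refused whole. A call with a gripper value outside its range is refused whole. "claw" is the closure, from 0 (fully open) to 1 (shut), set as the call begins (left out, the last holds). The fingers move at their own pace and stop on an object; "squeeze" is the grip in N (left out, the last holds). Time passes only in rows, so rows that repeat a pose let the fingers close, or fill a call up. It gives the time, the measured TCP pose, the force and the opening at its end, in the units of the state.
- read_state(): the state, without advancing time (a new reading comes with each control period).
- capture(name): name is "scene" or "top" or "wrist"; returns a dict with "frame" (384x512x3 uint8, red, green, blue), "fx", "fy", "cx", "cy" (pixels), "extrinsics" (4x4, takes a point from camera to world coordinates); the wrist camera has in their place "hand_eye" (4x4, takes a point from camera to tool coordinates, whose origin is the TCP and whose axes are the tool frame's). Camera axes: x right, y down, z forward; pixel columns grow to the right and rows downward; lengths in m; the calibration is good to about 2 mm. A picture is of the moment at which its call begins: read the wrist's pose just before it. There is no depth.
- hand_in(): hands the job in, once; it reports no verdict.
Trained networks look in a picture, given as the dict that the camera call returned (one of the last four; its "shot" number tells which), for a name from the list of things; names that differ only in an ending like _2 or _b are one class to them, and where a whole thing is asked for, a point or a joint stands for the part that bears it (a point fixed in the world has none). Each returns a list of dicts, best first, with "confidence" (0 to 1); they miss things now and then, are a little off and sometimes report something else, mostly with a low value. They report only what shows in the picture. A call takes as long as a camera call. They do not tell look-alikes from the thing itself.
- look_for(picture, thing): "location" ([x, y, z] in m, in the coordinates of the camera as it stood for that picture, good to about 4 mm: the middle of the surface that is visible of it).
- silhouettes(picture, thing): "region" (384x512 bool, what is visible of it).
The state is a dict: "t": time; "qpos": joint angles; "joint_velocities": joint speeds; "joint_torque": joint torques, N m; "position": TCP position; "tool_rot": TCP orientation; "force": force on the tool from outside, world axes, zero at the start; "torque": the same for the moment, N m; "grip_width": finger opening in m.
Only numpy, scipy, OpenCV 4.12 (cv2) and the standard library are available. Lean on these libraries where they do the work, as an engineer would, in place of code of your own. Each camera call takes 0.05 s, during which the arm holds its last target. There are 200 camera calls.

## Working session

There is one attempt and no reset: what is moved stays moved. The work goes in short steps, Python scripts to look and compute and a tool call to move; the robot and the scene stay as the last step left them, time stands still between calls to the robot, and variables do not carry over. Pictures are saved under pics/ and viewed, on a budget of 10 in all, crops included, one or two more only if the job needs it, and the job is handed in when it is done.

Besides the shell and the picture viewer there is one more tool, called after "Emit:" by a JSON object that holds its "op" and its "data". move_arm: Moves the arm, as the interface text tells. Scaled input: -1 to 1 covers 1 m each way for a shift and pi/2 rad each way for a turn. Its arguments: {"type":"object","properties":{"motion":{"type":"array","items":{"type":"array","items":{"type":"number"}}},"claw":{"type":"number"},"squeeze":{"type":"number"}},"required":["motion"]}

```bash
ls; mkdir -p pics; cat > h.py <<'E'
from rig import *
import numpy as np, cv2
np.set_printoptions(precision=4,suppress=True)
def snap(n,name=None):
    s=read_state(); p=capture(n)
    if n=="wrist":
        T=np.eye(4);T[:3,:3]=np.array(s["tool_rot"]);T[:3,3]=s["position"];p["E"]=T@np.array(p["hand_eye"])
    else: p["E"]=np.array(p["extrinsics"])
    if name: cv2.imwrite(f"pics/{name}.png",p["frame"][:,:,::-1])
    return p
def w(p,c): return (p["E"]@np.r_[c,1])[:3]
def pix(p,W):
    c=np.linalg.inv(p["E"])@np.r_[W,1]; return np.array([p["fx"]*c[0]/c[2]+p["cx"],p["fy"]*c[1]/c[2]+p["cy"]])
def ray(p,u,v,z):
    d=p["E"][:3,:3]@np.array([(u-p["cx"])/p["fx"],(v-p["cy"])/p["fy"],1]);o=p["E"][:3,3]
    return o+d*(z-o[2])/d[2]
def find(p,t,k=3):
    for r in look_for(p,t)[:k]:
        c=np.array(r["location"]);W=w(p,c);print(t,round(r["confidence"],2),W,pix(p,W).round())
E
python3 - <<'E'
from h import *
s=read_state();print(s)
a=snap("scene");b=snap("top")
cv2.imwrite("pics/a.png",a["frame"][:,:,::-1]);cv2.imwrite("pics/b.png",b["frame"][:,:,::-1])
for p in(a,b):
    print(p["E"],p["fx"])
    for t in["egg_mould","handle","mould_frame","clamp_plate","wheel_axis","wheel_rim","grip_mid","gauge","sweet_bowl","cocoa_tin_1","price_card_1","sweet_pack","ribbon_spool_1"]: find(p,t)
E
```

```text
pics
{'t': 0.0, 'qpos': array([ 91.3691,   2.3383,   4.8026,  -0.0263, -92.5619, -19.117 ]), 'joint_velocities': array([ 0.0658,  0.0358, -0.0214, -0.0379,  0.0318,  0.0516]), 'joint_torque': array([ -0.    , -36.8211,  34.7416,   6.9324,  -0.0054,   0.    ]), 'position': array([0.1827, 0.5711, 0.2303]), 'tool_rot': array([[-0.3048, -0.0004,  0.9524],
       [-0.9524, -0.0017, -0.3048],
       [ 0.0018, -1.    ,  0.0001]]), 'force': array([-0.3256,  0.2862,  0.1654]), 'torque': array([0.0216, 0.0036, 0.0001]), 'grip_width': 0.08517565351109598}
[[ 0.6588 -0.3844  0.6468 -0.2431]
 [-0.7522 -0.3173  0.5775 -0.7867]
 [-0.0168 -0.8669 -0.4981  0.7817]
 [ 0.      0.      0.      1.    ]] 363.38246419641945
egg_mould 0.75 [ 0.6025 -0.065   0.0353] [265. 216.]
egg_mould 0.69 [ 0.3708 -0.3101  0.0222] [278. 284.]
egg_mould 0.19 [0.5462 0.2269 0.0619] [200. 190.]
handle 0.89 [ 0.3733 -0.3155  0.0221] [280. 285.]
handle 0.75 [ 0.6015 -0.0661  0.0359] [265. 216.]
mould_frame 0.62 [0.5452 0.2332 0.0602] [199. 190.]
clamp_plate 0.77 [0.548  0.2189 0.1034] [200. 181.]
clamp_plate 0.3 [0.5453 0.228
[... 1252 characters left out ...]
[174. 199.]
wheel_rim 0.68 [0.5681 0.2458 0.1983] [160. 189.]
grip_mid 0.68 [0.4556 0.0272 0.0242] [230. 227.]
grip_mid 0.23 [ 0.6151 -0.0669  0.0323] [256. 183.]
sweet_bowl 0.69 [ 0.5654 -0.4332  0.0536] [358. 198.]
cocoa_tin_1 0.85 [ 0.4939 -0.2084  0.0649] [296. 216.]
cocoa_tin_1 0.81 [0.7019 0.032  0.0609] [229. 158.]
cocoa_tin_1 0.53 [0.5525 0.2246 0.0522] [174. 199.]
price_card_1 0.65 [0.4571 0.0262 0.0249] [230. 227.]
price_card_1 0.57 [ 0.5704 -0.4366  0.0499] [359. 196.]
price_card_1 0.28 [0.7014 0.0318 0.0644] [229. 158.]
sweet_pack 0.75 [ 0.7758 -0.0318  0.0228] [247. 141.]
sweet_pack 0.71 [ 0.5644 -0.4318  0.0506] [358. 198.]
ribbon_spool_1 0.73 [0.3351 0.1897 0.022 ] [183. 260.]
```

```bash
python3 - <<'E'
import cv2
a=cv2.imread("pics/a.png");b=cv2.imread("pics/b.png")
cv2.imwrite("pics/a2.png",cv2.resize(a[110:350,130:450],(800,600),interpolation=cv2.INTER_CUBIC))
cv2.imwrite("pics/b2.png",cv2.resize(b[110:320,120:400],(800,600),interpolation=cv2.INTER_CUBIC))
E
```

```text
(no output)
```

View pics/a2.png

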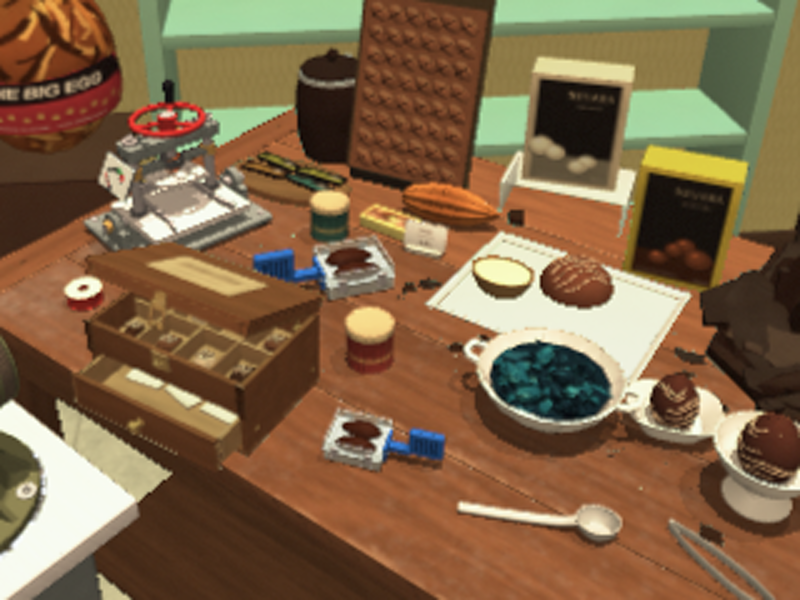

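View pics/b2.png

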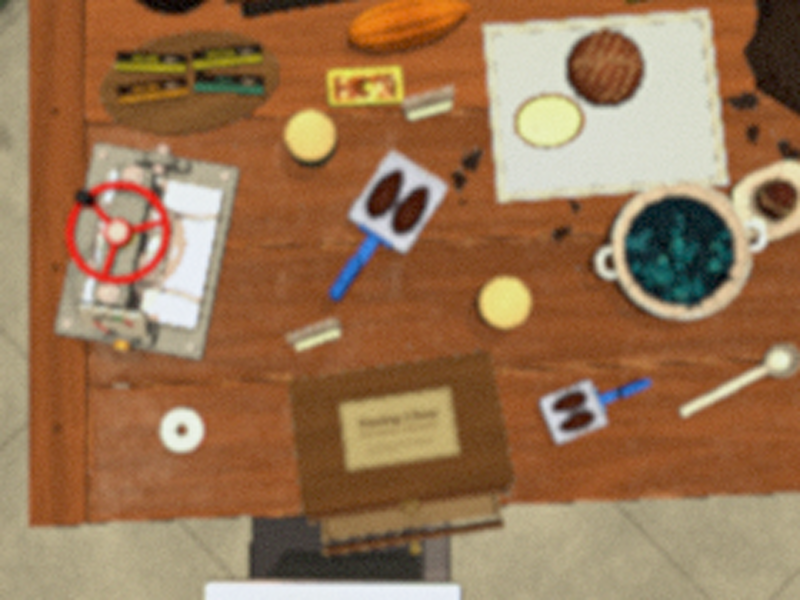

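The large mould is at b2 (397,200) with its handle at (350,270). The small look-alike is at (573,412). The frame is at (145,240), mouth facing right (world -y), and its crank grip is at (85,197). By the description I choose the larger mould, at about (0.61, -0.07).

```bash
cat >> h.py <<'E'
def rows(W,R=None):
    """row (tool axes) to reach world pos W, rot R from now"""
    from scipy.spatial.transform import Rotation as Q
    s=read_state();R0=np.array(s["tool_rot"]);R=R0 if R is None else R
    return np.r_[R0.T@(np.array(W)-s["position"]),Q.from_matrix(R0.T@R).as_rotvec()/(np.pi/2)]
def down(yaw):  # jaw axis at yaw (deg), tool down
    c,s_=np.cos(np.radians(yaw)),np.sin(np.radians(yaw))
    x=np.array([c,s_,0]);y=np.array([0,0,-1.]);return np.c_[x,y,np.cross(x,y)]
E
python3 - <<'E'
from h import *
b=snap("top");wr=snap("wrist")
print(wr["hand_eye"],wr["fx"])
f=lambda u,v,z:ray(b,120+u*.35,110+v*.35,z)
C=[f(*c,.025)[:2] for c in[(97,143),(238,166),(200,358),(57,330)]];C=np.array(C)
print(C,C.mean(0),[np.linalg.norm(C[i]-C[(i+1)%4]) for i in range(4)])
print("wheel",f(117,232,.202),"grip",f(85,197,.235))
print("handle",f(337,293,.07),f(375,240,.06),"block",f(397,200,.046))
print("tools cards",f(315,334,.03),f(310,135,.064),f(505,302,.064))
v=C[1]-C[0]+C[2]-C[3];print("x axis ang",np.degrees(np.arctan2(-v[1],-v[0])));v=C[3]-C[0]+C[2]-C[1];print("y ang",np.degrees(np.arctan2(v[1],v[0])))
E
```

```text
[[ 1.     -0.0007 -0.0002  0.0001]
 [ 0.     -0.2857  0.9583 -0.1437]
 [-0.0008 -0.9583 -0.2857  0.0728]
 [ 0.      0.      0.      1.    ]] 272.90240188437
[[0.6966 0.3095]
 [0.6694 0.1281]
 [0.4239 0.1686]
 [0.4567 0.3492]] [0.5616 0.2389] [np.float64(0.18351049307389208), np.float64(0.24880878898417297), np.float64(0.18364016836049254), np.float64(0.24322021983490733)]
wheel [0.5605 0.2419 0.202 ] grip [0.5952 0.2721 0.235 ]
handle [ 0.5046 -0.0037  0.07  ] [ 0.5722 -0.0494  0.06  ] block [ 0.6251 -0.0763  0.046 ]
tools cards [0.4556 0.0245 0.03  ] [0.7034 0.0343 0.064 ] [ 0.4966 -0.2116  0.064 ]
x axis ang 80.58764525496184
y ang 170.62103675513424
```

```bash
cat >> h.py <<'E'
FY=80.6; FO=np.array([0.561,0.240,0])
def xf(): return np.array([np.cos(np.radians(FY)),np.sin(np.radians(FY)),0])
def yf(): return np.cross([0,0,1],xf())
def F(x,y,z): return FO+xf()*x+yf()*y+np.array([0,0,z])
def tiltR(t):
    t=np.radians(t);y=np.sin(t)*xf()-np.cos(t)*np.array([0,0,1]);z=-np.cos(t)*xf()-np.sin(t)*np.array([0,0,1]);return np.c_[np.cross(y,z),y,z]
E
python3 - <<'E'
from h import *
R=tiltR(28);print(R)
print(rows([.35,.42,.40],R)); print(rows(F(-.09,0,.36),R))
E
```

```text
[[-0.9866  0.0767 -0.1442]
 [ 0.1633  0.4632 -0.8711]
 [ 0.     -0.8829 -0.4695]]
[ 0.0933 -0.1687  0.2053 -0.2563  0.8878  0.2214]
[ 0.2895 -0.1287  0.4742 -0.2563  0.8878  0.2214]
```

Emit:
{"op": "move_arm", "data": {"motion": [[0,-0.04,0,0,0.05,0],[0.02,-0.08,0.03,-0.03,0.13,0.03],[0.04,-0.12,0.06,-0.06,0.2,0.05],[0.06,-0.15,0.1,-0.09,0.28,0.07],[0.08,-0.17,0.14,-0.12,0.36,0.09],[0.09,-0.17,0.18,-0.14,0.44,0.11],[0.11,-0.16,0.22,-0.17,0.52,0.13],[0.13,-0.16,0.26,-0.19,0.6,0.15]]}}

```text
t: 2.17
position: [0.3602, 0.3965, 0.3929]
tool_rot: [[-0.934, -0.05, 0.354], [-0.349, 0.338, -0.874], [-0.076, -0.94, -0.333]]
force: [-0.1, 1.0, -0.6]
grip_width: 0.0852
```

```bash
python3 - <<'E'
from h import *
s=read_state();print(s["t"],s["position"],s["qpos"]);print(rows(F(-.09,0,.36),tiltR(28)))
E
```

```text
2.1667 [0.3602 0.3965 0.3929] [ 60.658  -13.8057   9.1035 -12.1365 -96.734  -42.5759]
[-0.0857 -0.0612  0.2912 -0.0797  0.323   0.0904]
```

Emit:
{"op": "move_arm", "data": {"motion": [[-0.01,-0.01,0.04,-0.01,0.06,0.01],[-0.02,-0.02,0.08,-0.02,0.12,0.03],[-0.04,-0.03,0.12,-0.04,0.18,0.05],[-0.05,-0.04,0.16,-0.05,0.25,0.07],[-0.06,-0.05,0.2,-0.07,0.323,0.09],[-0.07,-0.055,0.24,-0.08,0.323,0.09],[-0.086,-0.061,0.28,-0.08,0.323,0.09],[-0.086,-0.061,0.291,-0.08,0.323,0.09]]}}

```text
t: 2.83
position: [0.5484, 0.1479, 0.3586]
tool_rot: [[-0.986, 0.077, -0.148], [0.166, 0.463, -0.871], [0.002, -0.883, -0.469]]
force: [0.0, 0.2, -0.7]
grip_width: 0.0855
```

```bash
python3 - <<'E'
from h import *
s=read_state();print(s["t"],s["position"],s["qpos"])
p=snap("wrist")
for t in["grip_mid","wheel_rim","wheel_axis","clamp_plate","mould_frame"]:find(p,t,2)
cv2.imwrite("pics/c.png",cv2.resize(p["frame"][:,:,::-1],(768,576),interpolation=cv2.INTER_CUBIC))
print([pix(p,F(-.042,y,z)).round() for y in(-.042,.042) for z in(.094,.1,.106,.112)])
print("rows low",rows(F(-.09,0,.187),tiltR(28)))
E
```

```text
2.8333 [0.5484 0.1479 0.3586] [ 18.6425  -7.9042  12.4241 -24.5844 -95.7422 -33.9177]
grip_mid 0.53 [0.5974 0.2718 0.2281] [233. 215.]
wheel_rim 0.88 [0.565  0.2385 0.2019] [254. 178.]
wheel_axis 0.64 [0.5586 0.2125 0.0539] [256. 102.]
clamp_plate 0.9 [0.5627 0.2162 0.1015] [253. 120.]
mould_frame 0.86 [0.5568 0.2187 0.057 ] [257. 106.]
[array([227., 105.]), array([227., 107.]), array([226., 109.]), array([226., 112.]), array([287., 105.]), array([287., 107.]), array([288., 109.]), array([288., 111.])]
rows low [-0.0003  0.1528  0.0825  0.0005  0.0007  0.0001]
```

View pics/c.png

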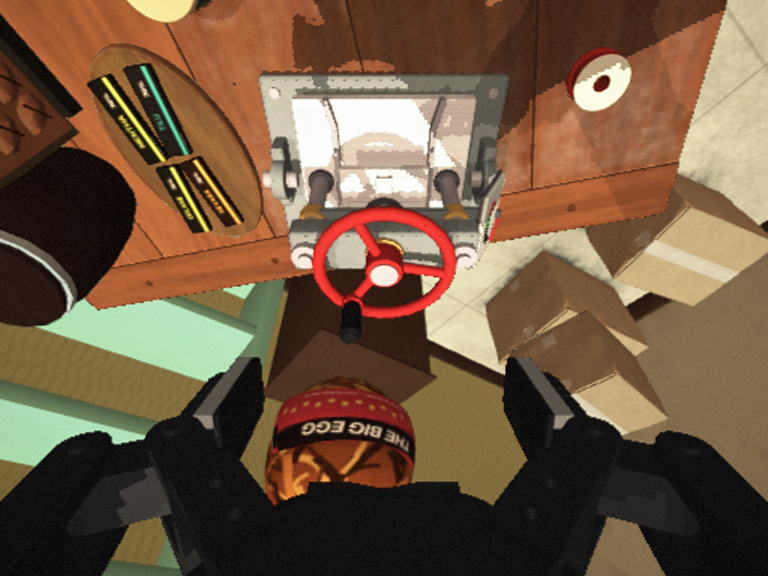

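The view shows the mouth edge at the top (262–508, 74), the hub at (384,273), the crank grip at about (350,325) and the open fingers at the bottom. I'll go lower for the plate height.

Emit:
{"op": "move_arm", "data": {"motion": [[0,0.03,0.017,0,0,0],[0,0.06,0.033,0,0,0],[0,0.09,0.05,0,0,0],[0,0.12,0.065,0,0,0],[0,0.14,0.077,0,0,0],[0,0.152,0.083,0,0,0],[0,0.152,0.083,0,0,0],[0,0.152,0.083,0,0,0]]}}

```text
t: 3.8
position: [0.5459, 0.151, 0.1888]
tool_rot: [[-0.987, 0.077, -0.141], [0.161, 0.464, -0.871], [-0.002, -0.883, -0.47]]
force: [0.8, -0.5, 1.6]
grip_width: 0.0853
```

```bash
python3 - <<'E'
from h import *
s=read_state();print(s["t"],s["position"],s["force"])
p=snap("wrist")
find(p,"clamp_plate",1)
f=p["frame"][::-1,::-1,::-1]   # rotated 180, BGR
cv2.imwrite("pics/d.png",cv2.resize(f,(768,576),interpolation=cv2.INTER_CUBIC))
for y in(-.042,.042):
  for z in(.094,.1,.106,.112): print(y,z,((511-pix(p,F(-.042,y,z))[0])*1.5,(383-pix(p,F(-.042,y,z))[1])*1.5))
for q in [(-.095,.125,0.02),(-.095,-.125,.02),(-.085,0,.05),(-.088,.0485,.062),(-.088,-.0485,.062)]:
  u=pix(p,F(*q));print(q,((511-u[0])*1.5,(383-u[1])*1.5))
np.save("pd.npy",np.array([p["E"]]));print(p["fx"],p["fy"],p["cx"],p["cy"])
E
```

```text
3.8 [0.5459 0.151  0.1888] [ 0.8303 -0.458   1.5852]
clamp_plate 0.61 [0.5661 0.2197 0.0993] [247. 208.]
-0.042 0.094 (np.float64(449.92615973557906), np.float64(293.5742968868858))
-0.042 0.1 (np.float64(451.0486266542665), np.float64(286.92624590857))
-0.042 0.106 (np.float64(452.20925865888034), np.float64(280.05215402641545))
-0.042 0.112 (np.float64(453.4100358940767), np.float64(272.9402934091588))
0.042 0.094 (np.float64(317.51084203775656), np.float64(293.3023159159271))
0.042 0.1 (np.float64(316.41981782834955), np.float64(286.6497792110655))
0.042 0.106 (np.float64(315.2916979638589), np.float64(279.7710511853248))
0.042 0.112 (np.float64(314.124557803822), np.float64(272.6543963142251))
(-0.095, 0.125, 0.02) (np.float64(197.4383150140359), np.float64(426.1831960499718))
(-0.095, -0.125, 0.02) (np.float64(569.4422339477876), np.float64(426.95065401358795))
(-0.085, 0, 0.05) (np.float64(383.5194513671802), np.float64(389.97001069935664))
(-0.088, 0.0485, 0.062) (np.float64(304.16452382528405), np.float64(383.88119331892807))
(-0.088, -0.0485, 0.062) (np.float64(462.90998903801824), np.float64(384.20823286953055))
272.90240188437 272.90240188437 255.26869138934376 191.60753778396136
```

View pics/d.png

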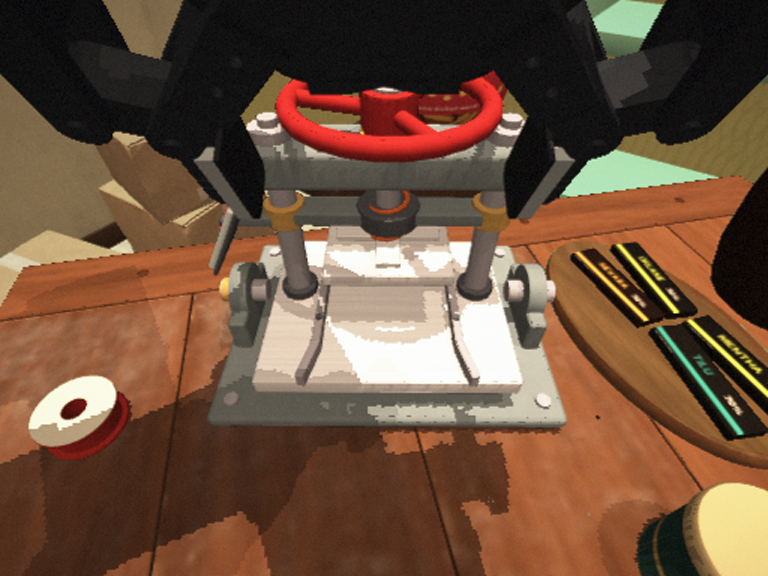

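```bash
python3 - <<'E'
import cv2
d=cv2.imread("pics/d.png")
cv2.imwrite("pics/d2.png",cv2.resize(d[200:400,280:500],(660,600),interpolation=cv2.INTER_LANCZOS4))
E
```

```text
(no output)
```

View pics/d2.png

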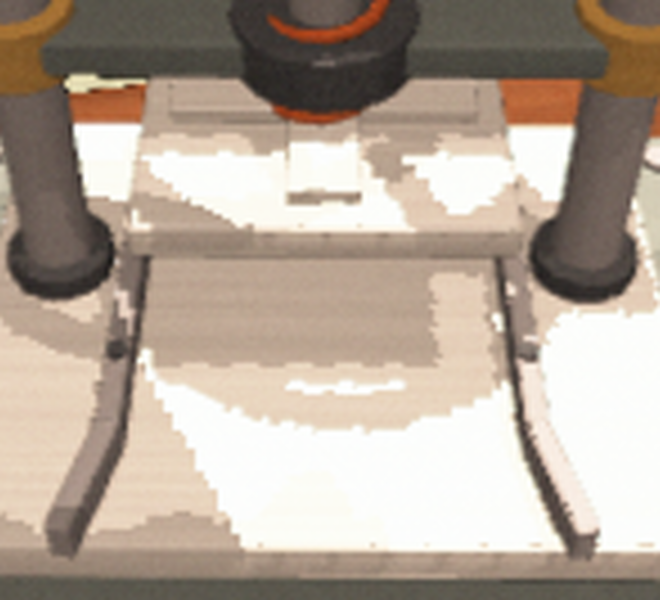

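```bash
python3 - <<'E'
from h import *
import h
from scipy.optimize import least_squares
E=np.load("pd.npy")[0];p=dict(E=E,fx=272.9,fy=272.9,cx=255.27,cy=191.6)
FO0=h.FO.copy()
O=[((-.085,0,.05),(None,383.7)),((-.060,.045,.062),(323.,343)),((-.060,-.045,.062),(451.7,341)),((-.088,.0485,.062),(305,374)),((-.088,-.0485,.062),(470,374)),((-.042,.042,0),(322.7,285)),((-.042,-.042,0),(454,285)),((0,0,0),(390,None))]
O=O[:-1]
def res(v,full=False):
    h.FO=FO0+np.r_[v[0],v[1],0];h.FY=80.6+v[2]*100
    r=[]
    for q,o in O:
        q=list(q); q[2]= v[3] if q[2]==0 else q[2]
        u=pix(p,h.F(*q)); a=((511-u[0])*1.5,(383-u[1])*1.5)
        r+=[a[i]-o[i] for i in(0,1) if o[i] is not None]
    r+=[v[4]*0]
    return np.array(r)
for fx in (0,1):
    g=lambda v:np.r_[res(v),(v[2]*100-0)/1.0*1, v[:2]/.002]
    s=least_squares(g,[0,0,0,.1,0]);print(s.x,res(s.x).round(1))
# wheel from image c: need its pose
E
python3 - <<'E'
from h import *
R=tiltR(28)
T=np.eye(4)
T[:3,:3]=np.array([[-0.986,.077,-.148],[.166,.463,-.871],[.002,-.883,-.469]]);T[:3,3]=[.5484,.1479,.3586]
He=np.array([[1,-.0007,-.0002,.0001],[0,-.2857,.9583,-.1437],[-.0008,-.9583,-.2857,.0728],[0,0,0,1]])
p=dict(E=T@He,fx=272.9,fy=272.9,cx=255.27,cy=191.6)
print("hub",ray(p,256,182,.202),"gripTop",ray(p,348/1.5,334/1.5,.24),"gripbase",ray(p,352/1.5,301/1.5,.202))
E
```

```text
[0.0031 0.0048 0.0028 0.0963 0.    ] [-0.9 -2.9 -2.5  3.1 -0.8  4.7  2.8 -3.9  2.5 -0.8  0.1 -0.7 -0.1  0. ]
[0.0031 0.0048 0.0028 0.0963 0.    ] [-0.9 -2.9 -2.5  3.1 -0.8  4.7  2.8 -3.9  2.5 -0.8  0.1 -0.7 -0.1  0. ]
hub [0.5635 0.2441 0.202 ] gripTop [0.598  0.2713 0.24  ] gripbase [0.5969 0.2725 0.202 ]
```

The plate is about 96–98 mm high, too low for the mould, so I'll back the wheel off first. Hub ≈ (0.564, 0.244); grip ≈ (0.599, 0.273), at 39°.

```bash
sed -i 's/^FY=.*/FY=80.7; FO=np.array([0.564,0.2443,0])/' h.py; python3 - <<'E'
from h import *
print(rows([.56,.18,.29],down(150)));print(rows([.599,.273,.28],down(129)))
E
```

```text
[-0.0088 -0.0733 -0.0742  0.3095  0.226   0.0538]
[-0.0322 -0.0181 -0.156   0.2994  0.4545  0.1111]
```

Emit:
{"op": "move_arm", "data": {"motion": [[0,-0.035,-0.02,0.05,0.05,0.01],[-0.003,-0.06,-0.045,0.09,0.1,0.03],[-0.009,-0.073,-0.074,0.13,0.16,0.04],[-0.015,-0.06,-0.1,0.18,0.23,0.06],[-0.02,-0.045,-0.12,0.22,0.3,0.08],[-0.028,-0.03,-0.14,0.26,0.37,0.1],[-0.032,-0.018,-0.156,0.3,0.44,0.11],[-0.032,-0.018,-0.156,0.3,0.4545,0.111]]}}

```text
t: 4.57
position: [0.599, 0.278, 0.2759]
tool_rot: [[-0.628, -0.007, -0.778], [0.778, -0.006, -0.628], [-0.001, -1.0, 0.009]]
force: [0.6, -0.6, -1.9]
grip_width: 0.0853
```

```bash
python3 - <<'E'
from h import *
s=read_state();print(s["t"],s["position"],s["qpos"])
p=snap("wrist")
for t in["grip_mid","wheel_rim"]:find(p,t,2)
print("pred hub,grip",pix(p,[.5635,.2441,.202]),pix(p,[.599,.273,.24]))
cv2.imwrite("pics/e.png",cv2.resize(p["frame"][:,:,::-1],(768,576),interpolation=cv2.INTER_CUBIC))
print(rows([.599,.273,.208],down(129)))
E
```

```text
4.5667 [0.599  0.278  0.2759] [ 42.217   12.6847  20.8766   0.0124 -98.7182 -93.3052]
grip_mid 0.61 [0.5954 0.2779 0.2353] [259. 212.]
wheel_rim 0.96 [0.5627 0.2479 0.2022] [255. 145.]
pred hub,grip [250.3685 142.6505] [250.0551 213.9879]
[-0.0005  0.0726  0.0009  0.0003  0.0013 -0.0003]
```

View pics/e.png

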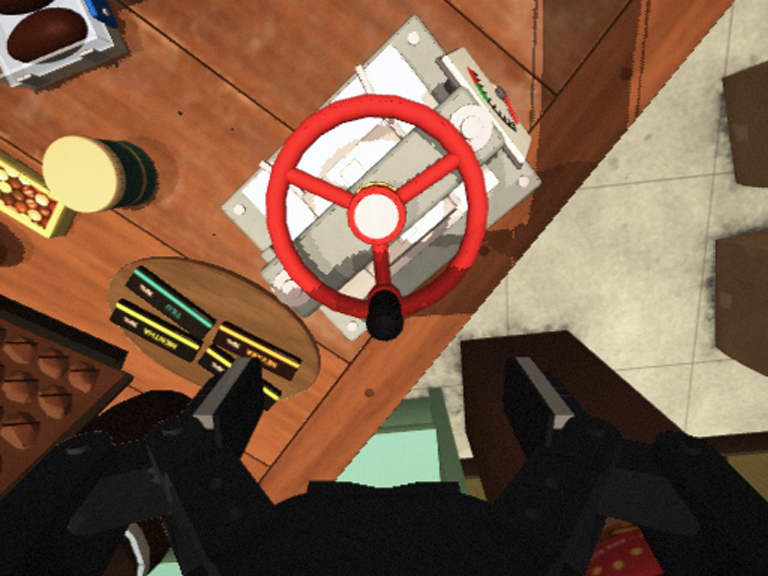

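The hub matches to about 1 px, and the grip's top at (386,322) gives (0.597, 0.277). The TCP is already over it, so I'll descend and close.

Emit:
{"op": "move_arm", "data": {"motion": [[0.001,0.03,0.002,0,0,0],[0.001,0.05,0.002,0,0,0],[0.001,0.068,0.002,0,0,0],[0.001,0.068,0.002,0,0,0],[0.001,0.068,0.002,0,0,0],[0.001,0.068,0.002,0,0,0],[0.001,0.068,0.002,0,0,0],[0.001,0.068,0.002,0,0,0]]}}

```text
t: 5.38
position: [0.5977, 0.2735, 0.2148]
tool_rot: [[-0.631, 0.003, -0.776], [0.776, 0.002, -0.631], [-0.001, -1.0, -0.004]]
force: [-0.2, 0.2, -0.9]
grip_width: 0.0855
```

Emit:
{"op": "move_arm", "data": {"motion": [[0,0,0,0,0,0],[0,0,0,0,0,0],[0,0,0,0,0,0],[0,0,0,0,0,0],[0,0,0,0,0,0],[0,0,0,0,0,0],[0,0,0,0,0,0],[0,0,0,0,0,0]], "claw": 1, "squeeze": 50}}

```text
t: 6.05
position: [0.5976, 0.2741, 0.2151]
tool_rot: [[-0.631, 0.004, -0.776], [0.776, 0.003, -0.631], [-0.0, -1.0, -0.004]]
force: [-2.4, 2.7, 2.0]
grip_width: 0.0164
```

```bash
cat >> h.py <<'E'
HUB=np.array([.5637,.2441])
def crank(deg,n=8,r=.048,z=None,pr=True):
    """rows to turn by deg (ccw +) from the present TCP angle about HUB, radius eased to r"""
    s=read_state();P=np.array(s["position"]);R=np.array(s["tool_rot"]);d=P[:2]-HUB
    a0=np.arctan2(d[1],d[0]);r0=np.hypot(*d);z=P[2] if z is None else z
    print("t",s["t"],"ang",np.degrees(a0),"r",r0,"z",P[2],"F",s["force"],"tan/rad F",s["force"][:2]@[-np.sin(a0),np.cos(a0)],s["force"][:2]@[np.cos(a0),np.sin(a0)],"w",s["grip_width"])
    out=[]
    for i in range(1,n+1):
        a=a0+np.radians(deg)*i/n; rr=r0+(r-r0)*min(1,i/n*2)
        W=np.r_[HUB+rr*np.array([np.cos(a),np.sin(a)]),z]; out.append((R.T@(W-P)).round(3).tolist()+[0,0,0])
    print(out)
E
python3 - <<'E'
from h import *
crank(60)
E
```

```text
t 6.05 ang 41.5122094047557 r 0.04523321155873887 z 0.21505567434956815 F [-2.4103  2.6701  2.0486] tan/rad F 3.5969026230449113 -0.03515963676816173 w 0.01636521710635934
[[0.006, -0.0, -0.0, 0, 0, 0], [0.012, -0.0, 0.001, 0, 0, 0], [0.018, -0.0, 0.002, 0, 0, 0], [0.024, -0.0, 0.005, 0, 0, 0], [0.029, -0.0, 0.008, 0, 0, 0], [0.033, -0.0, 0.013, 0, 0, 0], [0.037, -0.0, 0.018, 0, 0, 0], [0.041, -0.0, 0.023, 0, 0, 0]]
```

Emit:
{"op": "move_arm", "data": {"motion": [[0.006,0,0,0,0,0],[0.012,0,0.001,0,0,0],[0.018,0,0.002,0,0,0],[0.024,0,0.005,0,0,0],[0.029,0,0.008,0,0,0],[0.033,0,0.013,0,0,0],[0.037,0,0.018,0,0,0],[0.041,0,0.023,0,0,0]]}}

```text
t: 6.72
position: [0.5553, 0.2904, 0.215]
tool_rot: [[-0.63, 0.007, -0.777], [0.777, 0.002, -0.63], [-0.003, -1.0, -0.006]]
force: [8.3, -2.7, -1.6]
grip_width: 0.0155
```

```bash
python3 - <<'E'
from h import *
crank(120)
E
```

```text
t 6.7167 ang 100.26716529717163 r 0.04705795627873935 z 0.21504138434275583 F [ 8.2882 -2.7022 -1.5831] tan/rad F -7.67387809239191 -4.136216905587688 w 0.015510856362801008
[[0.005, -0.0, 0.011, 0, 0, 0], [0.006, -0.0, 0.024, 0, 0, 0], [0.005, -0.0, 0.036, 0, 0, 0], [-0.0, -0.0, 0.048, 0, 0, 0], [-0.008, -0.0, 0.057, 0, 0, 0], [-0.018, -0.0, 0.065, 0, 0, 0], [-0.03, -0.0, 0.069, 0, 0, 0], [-0.042, -0.0, 0.071, 0, 0, 0]]
```

Emit:
{"op": "move_arm", "data": {"motion": [[0.005,0.002,0.011,0,0,0],[0.006,0.004,0.024,0,0,0],[0.005,0.006,0.036,0,0,0],[0,0.006,0.048,0,0,0],[-0.008,0.006,0.057,0,0,0],[-0.018,0.006,0.065,0,0,0],[-0.03,0.006,0.069,0,0,0],[-0.042,0.006,0.071,0,0,0]]}}

```text
t: 7.38
position: [0.5246, 0.2123, 0.2147]
tool_rot: [[-0.632, 0.008, -0.775], [0.775, 0.002, -0.632], [-0.003, -1.0, -0.008]]
force: [-13.6, -1.3, 20.4]
grip_width: 0.0154
```

```bash
python3 - <<'E'
from h import *
crank(25)
p=snap("wrist","f")
E
```

```text
t 7.3833 ang -140.81759000888624 r 0.05040796318295644 z 0.2147031179546667 F [-13.642   -1.2726  20.3772] tan/rad F -7.632486587649423 11.378471756346714 w 0.015398292365738345
[[-0.003, 0.0, -0.001, 0, 0, 0], [-0.005, 0.0, -0.001, 0, 0, 0], [-0.008, 0.0, -0.002, 0, 0, 0], [-0.01, 0.0, -0.004, 0, 0, 0], [-0.013, 0.0, -0.004, 0, 0, 0], [-0.015, 0.0, -0.005, 0, 0, 0], [-0.018, 0.0, -0.006, 0, 0, 0], [-0.02, 0.0, -0.007, 0, 0, 0]]
```

Emit:
{"op": "move_arm", "data": {"motion": [[0,0,0,0,0,0],[0,0,0,0,0,0],[0,0,0,0,0,0],[0,0,0,0,0,0],[0,0,0,0,0,0],[0,-0.025,0,0,0,0],[0,-0.05,0,0,0,0],[0,-0.06,0,0,0,0]], "claw": 0}}

```text
t: 8.1
position: [0.5267, 0.2102, 0.2777]
tool_rot: [[-0.63, 0.014, -0.776], [0.776, 0.002, -0.63], [-0.007, -1.0, -0.012]]
force: [-0.6, 0.3, 1.6]
grip_width: 0.0852
```

```bash
python3 - <<'E'
from h import *
s=read_state();print(s["t"],s["position"],s["grip_width"],s["force"])
p=snap("wrist")
cv2.imwrite("pics/g.png",cv2.resize(p["frame"][:,:,::-1],(768,576)))
find(p,"grip_mid",1)
print(rows([.523,.10,.25],down(96)));print(rows([.516,-.011,.19],down(59)))
E
```

```text
8.1 [0.5267 0.2102 0.2777] 0.08524839213041074 [-0.5715  0.3282  1.6255]
[-0.0834  0.0264  0.0729  0.0088  0.3674 -0.0016]
[-0.1648  0.086   0.149   0.0093  0.7785  0.0014]
```

Emit:
{"op": "move_arm", "data": {"motion": [[-0.02,0.005,0.018,0,0.08,0],[-0.04,0.01,0.036,0,0.16,0],[-0.06,0.02,0.054,0,0.24,0],[-0.083,0.026,0.073,0,0.32,0],[-0.11,0.045,0.098,0,0.4,0],[-0.135,0.06,0.123,0,0.48,0],[-0.155,0.075,0.14,0,0.56,0],[-0.165,0.086,0.149,0,0.64,0]]}}

```text
t: 8.87
position: [0.5149, -0.0136, 0.1869]
tool_rot: [[0.32, 0.01, -0.947], [0.947, 0.002, 0.321], [0.006, -1.0, -0.009]]
force: [1.0, 0.1, 1.2]
grip_width: 0.0851
```

```bash
python3 - <<'E'
from h import *
s=read_state();print(s["t"],s["position"],s["qpos"])
p=snap("wrist")
for t in["egg_mould","handle"]:find(p,t,2)
cv2.imwrite("pics/i.png",cv2.resize(p["frame"][:,:,::-1],(768,576),interpolation=cv2.INTER_CUBIC))
np.save("pi.npy",p["E"])
print(rows([.516,-.011,.19],down(59)))
E
```

```text
8.8667 [ 0.5149 -0.0136  0.1869] [  20.9704  -11.4005  -12.6946    0.0794  -88.1012 -129.6652]
egg_mould 0.77 [ 0.6118 -0.0608  0.0388] [244. 263.]
handle 0.79 [ 0.6123 -0.0635  0.0392] [242. 265.]
[ 0.0012 -0.0022 -0.0004  0.0053  0.1418  0.004 ]
```

View pics/i.png

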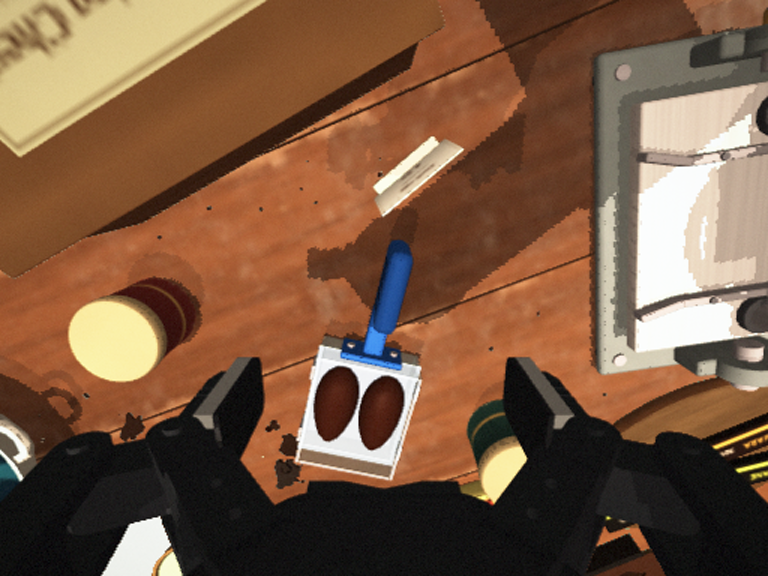

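```bash
python3 - <<'E'
from h import *
p=dict(E=np.load("pi.npy"),fx=272.9,fy=272.9,cx=255.27,cy=191.6)
f=lambda u,v,z:ray(p,u/1.5,v/1.5,z)
a,b=f(400,244,.072),f(380,327,.072);print(a,b,np.linalg.norm(a-b),np.degrees(np.arctan2(*(b-a)[1::-1])),"mid",(a+b)/2)
c=[f(u,v,.046) for u,v in[(326,338),(422,358),(395,466),(302,452)]];print(np.array(c))
m=np.mean(c,0);ax=(c[2]+c[3]-c[0]-c[1]);th=np.arctan2(ax[1],ax[0]);print(m,np.degrees(th),np.linalg.norm(c[0]-c[1]),np.linalg.norm(c[1]-c[2]),"grasp",m-.12*np.array([np.cos(th),np.sin(th),0]))
E
```

```text
[0.4963 0.0047 0.072 ] [ 0.5463 -0.0259  0.072 ] 0.05856791363483855 -31.453721676038267 mid [ 0.5213 -0.0106  0.072 ]
[[ 0.5518 -0.0708  0.046 ]
 [ 0.5912 -0.0072  0.046 ]
 [ 0.6795 -0.0581  0.046 ]
 [ 0.6411 -0.1265  0.046 ]]
[ 0.6159 -0.0657  0.046 ] -30.960220444751464 0.07480802796224041 0.10191625089591137 grasp [ 0.513  -0.0039  0.046 ]
```

```bash
python3 - <<'E'
from h import *
print(rows([.5213,-.0106,.034],down(58.7)))
E
```

```text
[ 0.0024  0.1538 -0.004   0.0053  0.1451  0.004 ]
```

Emit:
{"op": "move_arm", "data": {"motion": [[0.001,0.01,-0.003,0.003,0.07,0.002],[0.003,0.03,-0.005,0.005,0.145,0.004],[0.004,0.05,-0.005,0.005,0.145,0.004],[0.004,0.08,-0.005,0.005,0.145,0.004],[0.004,0.11,-0.005,0.005,0.145,0.004],[0.003,0.14,-0.005,0.005,0.145,0.004],[0.003,0.153,-0.005,0.005,0.145,0.004],[0.003,0.153,-0.005,0.005,0.145,0.004]]}}

```text
t: 9.68
position: [0.5202, -0.0097, 0.0307]
tool_rot: [[0.516, -0.006, -0.856], [0.856, -0.001, 0.516], [-0.004, -1.0, 0.005]]
force: [-1.3, -0.2, -0.4]
grip_width: 0.0853
```

```bash
python3 - <<'E'
from h import *
print(rows([.5213,-.0106,.034],down(58.7)),read_state()["force"])
E
```

```text
[-0.0002 -0.0033 -0.0014 -0.003   0.0023 -0.0027] [-1.284  -0.2447 -0.4258]
```

Well placed. I'll grip and lift.

Emit:
{"op": "move_arm", "data": {"motion": [[0,-0.002,0,0,0,0],[0,-0.002,0,0,0,0],[0,-0.002,0,0,0,0],[0,-0.002,0,0,0,0],[0,-0.002,0,0,0,0],[0,-0.002,0,0,0,0],[0,-0.002,0,0,0,0],[0,-0.002,0,0,0,0]], "claw": 1, "squeeze": 110}}

```text
t: 10.35
position: [0.5207, -0.0095, 0.0336]
tool_rot: [[0.516, -0.005, -0.856], [0.856, -0.001, 0.516], [-0.003, -1.0, 0.004]]
force: [-0.7, 2.3, 3.8]
grip_width: 0.0147
```

Emit:
{"op": "move_arm", "data": {"motion": [[0,-0.01,0,0,0,0],[0,-0.025,0,0,0,0],[0,-0.05,0,0,0,0],[0,-0.08,0,0,0,0],[0,-0.1,0,0,0,0],[0,-0.11,0,0,0,0],[0,-0.11,0,0,0,0],[0,-0.11,0,0,0,0]]}}

```text
t: 11.02
position: [0.5207, -0.0093, 0.1426]
tool_rot: [[0.516, -0.006, -0.856], [0.856, -0.0, 0.516], [-0.003, -1.0, 0.005]]
force: [-0.6, -1.1, -2.4]
grip_width: 0.0149
```

```bash
python3 - <<'E'
from h import *
s=read_state();print(s["force"],s["grip_width"],s["torque"])
p=snap("wrist")
cv2.imwrite("pics/j.png",cv2.resize(p["frame"][:,:,::-1],(640,480),interpolation=cv2.INTER_CUBIC))
find(p,"egg_mould",1)
z=s["position"][2]
print("pre",F(-.27,0,0),rows(np.r_[F(-.27,0,0)[:2],z],down(90+FY)))
E
```

```text
[-0.562  -1.0917 -2.4333] 0.014863073404632632 [ 0.095   0.1102 -0.0027]
egg_mould 0.65 [ 0.5134 -0.0038  0.1814] [257. 262.]
pre [ 0.5204 -0.0222  0.    ] [-0.0108 -0.0013 -0.0067 -0.006  -1.2421  0.002 ]
```

View pics/j.png

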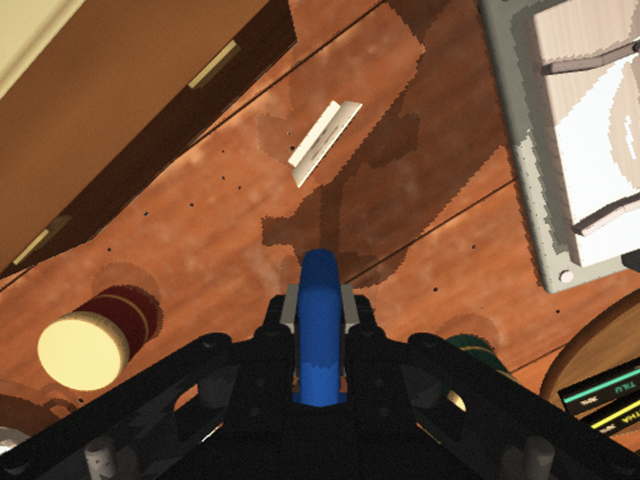

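Emit:
{"op": "move_arm", "data": {"motion": [[0,0,-0.001,0,-0.07,0],[-0.002,0,-0.002,0,-0.145,0],[-0.004,0,-0.003,0,-0.22,0],[-0.006,0,-0.004,0,-0.3,0],[-0.008,0,-0.005,-0.001,-0.38,0],[-0.01,0,-0.006,-0.002,-0.46,0],[-0.011,0,-0.007,-0.003,-0.54,0.001],[-0.011,-0.001,-0.007,-0.003,-0.62,0.001]]}}

```text
t: 11.78
position: [0.5195, -0.0229, 0.14]
tool_rot: [[-0.42, -0.008, -0.907], [0.907, -0.004, -0.42], [-0.0, -1.0, 0.009]]
force: [-0.2, -0.3, -2.8]
grip_width: 0.0145
```

```bash
python3 - <<'E'
from h import *
s=read_state();print(s["position"],s["qpos"])
print(rows(np.r_[F(-.265,0,0)[:2],.11],down(90+FY)))
E
```

```text
[ 0.5195 -0.0229  0.14  ] [ 19.7188  -9.1601 -15.6247   0.0497 -84.023  -84.8662]
[ 0.0044  0.03   -0.0042 -0.005  -0.6205  0.0026]
```

Emit:
{"op": "move_arm", "data": {"motion": [[0,0,0,0,-0.075,0],[0.001,0.004,-0.001,-0.001,-0.15,0],[0.001,0.008,-0.002,-0.001,-0.23,0],[0.002,0.012,-0.003,-0.002,-0.31,0],[0.003,0.016,-0.004,-0.003,-0.39,0],[0.004,0.02,-0.004,-0.004,-0.47,0.001],[0.004,0.026,-0.004,-0.005,-0.55,0.002],[0.004,0.03,-0.004,-0.005,-0.6205,0.003]]}}

```text
t: 12.45
position: [0.5201, -0.0179, 0.1075]
tool_rot: [[-0.988, -0.003, -0.155], [0.155, -0.001, -0.988], [0.003, -1.0, 0.002]]
force: [0.3, -0.1, -2.1]
grip_width: 0.0148
```

```bash
python3 - <<'E'
from h import *
s=read_state();print(s["position"],s["qpos"])
p=snap("wrist");q=snap("scene")
a=cv2.resize(p["frame"][:,:,::-1],(512,384));b=cv2.resize(q["frame"][120:235,145:315,::-1],(512,346),interpolation=cv2.INTER_CUBIC)
cv2.imwrite("pics/k.png",cv2.resize(np.vstack([a[100:,:],b]),None,fx=.95,fy=.95))
print(rows(np.r_[F(-.265,0,0)[:2],.09],down(90+FY)))
E
```

```text
[ 0.5201 -0.0179  0.1075] [ 20.2205  -8.6515 -18.5753   0.0095 -80.2652 -29.1624]
[-0.0013  0.0173 -0.001  -0.0013  0.0007  0.0024]
```

View pics/k.png

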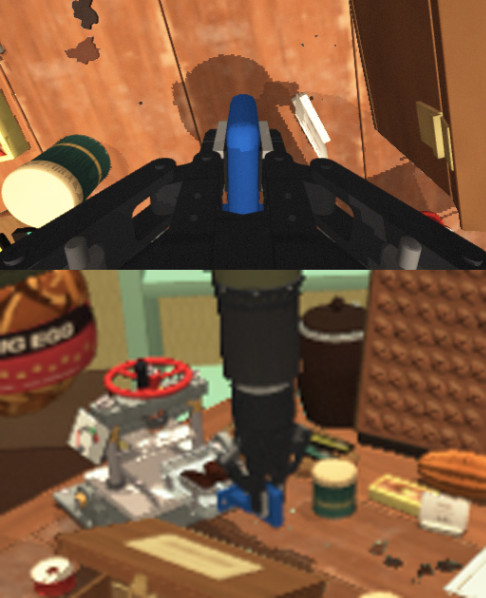

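Emit:
{"op": "move_arm", "data": {"motion": [[0,0.01,0,-0.001,0,0.002],[-0.001,0.018,0,-0.001,0,0.002],[-0.001,0.019,-0.005,-0.001,0,0.002],[-0.001,0.019,-0.012,-0.001,0,0.002],[-0.001,0.019,-0.02,-0.001,0,0.002],[-0.001,0.019,-0.028,-0.001,0,0.002],[-0.001,0.019,-0.036,-0.001,0,0.002],[-0.001,0.019,-0.04,-0.001,0,0.002]]}}

```text
t: 13.22
position: [0.5275, 0.0228, 0.0886]
tool_rot: [[-0.987, 0.0, -0.16], [0.16, -0.0, -0.987], [-0.0, -1.0, 0.0]]
force: [-0.1, 0.5, -1.9]
grip_width: 0.0146
```

```bash
cat >> h.py <<'E'
def fr():
    s=read_state();d=np.array(s["position"])-FO;f=np.array(s["force"]);R=np.array(s["tool_rot"])
    print("t",round(s["t"],2),"frame pos",d@xf(),d@yf(),d[2],"F xyz_f",f@xf(),f@yf(),f[2],"T",s["torque"]@xf(),s["torque"]@yf(),"w",s["grip_width"],"yaw",np.degrees(np.arctan2(R[1,0],R[0,0]))-90)
E
python3 - <<'E'
from h import *
fr()
E
```

```text
t 13.22 frame pos -0.22450344153217078 0.00021037422788169126 0.08857247575769858 F xyz_f 0.4523830003148948 0.19005584970101203 -1.8975529264540167 T -0.025290272088371583 0.22019045403626916 w 0.014553785871764846 yaw 80.81370303612681
```

Free so far. Next I'll lower gently until it rests on the bed.

Emit:
{"op": "move_arm", "data": {"motion": [[0,0.001,0,0,0,0],[0,0.002,0,0,0,0],[0,0.003,0,0,0,0],[0,0.003,-0.004,0,0,0],[0,0.003,-0.008,0,0,0],[0,0.003,-0.012,0,0,0],[0,0.003,-0.015,0,0,0],[0,0.003,-0.015,0,0,0]]}}

```text
t: 13.88
position: [0.53, 0.0382, 0.0856]
tool_rot: [[-0.987, 0.0, -0.159], [0.159, 0.0, -0.987], [-0.0, -1.0, -0.0]]
force: [0.0, -0.4, -2.7]
grip_width: 0.0148
```

```bash
python3 - <<'E'
from h import *
fr()
E
```

```text
t 13.88 frame pos -0.2089106327973165 0.00019505933329432275 0.0856208061413691 F xyz_f -0.42307264390583704 -0.07088952358534731 -2.676926427846714 T -0.00916333757010507 0.22110840581811664 w 0.014752116190716872 yaw 80.84088305774017
```

Emit:
{"op": "move_arm", "data": {"motion": [[0,0,-0.006,0,0,0],[0,0,-0.014,0,0,0],[0,0,-0.022,0,0,0],[0,0,-0.03,0,0,0],[0,0,-0.038,0,0,0],[0,0,-0.046,0,0,0],[0,0,-0.052,0,0,0],[0,0,-0.055,0,0,0]]}}

```text
t: 14.55
position: [0.5389, 0.0935, 0.0855]
tool_rot: [[-0.987, 0.0, -0.158], [0.158, 0.0, -0.987], [-0.0, -1.0, -0.0]]
force: [-0.5, -0.5, -2.3]
grip_width: 0.0143
```

```bash
python3 - <<'E'
from h import *
fr()
E
```

```text
t 14.55 frame pos -0.1528968258796016 0.00038758721251508577 0.08551844307412834 F xyz_f -0.5591738367272345 0.4031135877332466 -2.2678365858652056 T 0.0010498456828739134 0.2788942296648902 w 0.014344600116198989 yaw 80.8808423234018
```

Emit:
{"op": "move_arm", "data": {"motion": [[0,0.001,-0.004,0,0,0],[0,0.002,-0.009,0,0,0],[0,0.002,-0.014,0,0,0],[0,0.002,-0.018,0,0,0],[0,0.003,-0.022,0,0,0],[0,0.003,-0.026,0,0,0],[0,0.003,-0.028,0,0,0],[0,0.003,-0.028,0,0,0]]}}

```text
t: 15.22
position: [0.5433, 0.1197, 0.0835]
tool_rot: [[-0.987, -0.0, -0.159], [0.159, -0.003, -0.987], [-0.0, -1.0, 0.003]]
force: [-3.0, -8.7, 5.0]
grip_width: 0.0148
```

```bash
python3 - <<'E'
from h import *
fr()
E
```

```text
t 15.22 frame pos -0.12635047325982163 0.0002740995916772266 0.08345584764556144 F xyz_f -9.069154351390903 1.5113103001448398 4.978403769057867 T 0.5119326627401364 2.3127473519994415 w 0.014760676213437874 yaw 80.84237796872495
```

Emit:
{"op": "move_arm", "data": {"motion": [[0,0,-0.001,0,0,0],[0,0,-0.002,0,0,0],[0,0,-0.003,0,0,0],[0,0,-0.004,0,0,0],[0,0,-0.005,0,0,0],[0,0,-0.006,0,0,0],[0,0,-0.006,0,0,0],[0,0,-0.006,0,0,0]]}}

```text
t: 15.88
position: [0.543, 0.1201, 0.0843]
tool_rot: [[-0.987, -0.005, -0.162], [0.162, -0.012, -0.987], [0.003, -1.0, 0.013]]
force: [-7.9, -21.5, 8.1]
grip_width: 0.0143
```

```bash
python3 - <<'E'
from h import *
fr()
E
```

```text
t 15.88 frame pos -0.12597441960654754 0.0006905278738532644 0.0842975298598563 F xyz_f -22.524702314862342 4.268716402894572 8.058715010929687 T 1.2146374111964713 6.634039323986239 w 0.01429079532804844 yaw 80.6790479340307
```

Emit:
{"op": "move_arm", "data": {"motion": [[0,0,0,0,0,0],[0,0,0,0,0,0],[0,0,0,0,0,0],[0,0,0,0,0,0],[0,0,0,0,0,0],[0,-0.03,0,0,0,0],[0,-0.07,0,0,0,0],[0,-0.1,0,0,0,0]], "claw": 0}}

```text
t: 16.55
position: [0.5437, 0.1216, 0.1867]
tool_rot: [[-0.987, -0.003, -0.161], [0.161, -0.012, -0.987], [0.001, -1.0, 0.013]]
force: [0.2, 0.2, 1.3]
grip_width: 0.0856
```

```bash
python3 - <<'E'
from h import *
fr()
p=snap("wrist")
f=p["frame"][::-1,::-1,::-1]
cv2.imwrite("pics/m.png",cv2.resize(f,(768,576),interpolation=cv2.INTER_CUBIC))
np.save("pm.npy",p["E"])
g=lambda *q:((511-pix(p,F(*q))[0])*1.5,(383-pix(p,F(*q))[1])*1.5)
for q in[(-.085,0,.05),(-.095,.125,.02),(-.095,-.125,.02),(-.05,.042,.096),(-.05,-.042,.096),(-.088,.0485,.062),(-.15,0,.122),(-.09,0,.122)]:print(q,np.array(g(*q)).round(0))
E
```

```text
t 16.55 frame pos -0.12434572751639335 0.0002534013331713708 0.18674391992165656 F xyz_f 0.2428774458159723 -0.1499439251512153 1.294441922822415 T -0.13324566049943803 -0.16010791866500793 w 0.08559691187521878 yaw 80.71945898872133
(-0.085, 0, 0.05) [384. 247.]
(-0.095, 0.125, 0.02) [228. 273.]
(-0.095, -0.125, 0.02) [541. 273.]
(-0.05, 0.042, 0.096) [319. 171.]
(-0.05, -0.042, 0.096) [449. 171.]
(-0.088, 0.0485, 0.062) [315. 245.]
(-0.15, 0, 0.122) [384. 313.]
(-0.09, 0, 0.122) [384. 209.]
```

View pics/m.png

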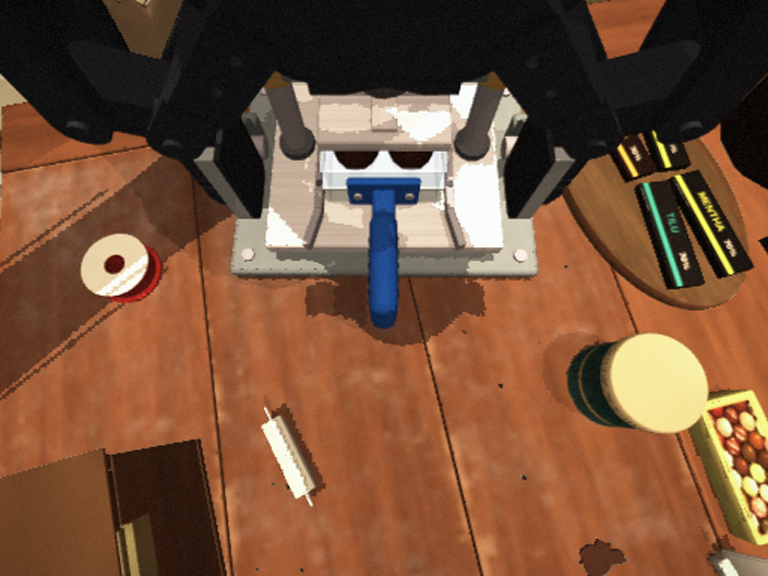

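```bash
python3 - <<'E'
from h import *
import h
p=dict(E=np.load("pm.npy"),fx=272.9,fy=272.9,cx=255.27,cy=191.6)
im=cv2.imread("pics/m.png");x0,y0,k=220,130,3.5
im=cv2.resize(im[y0:y0+205,x0:x0+228+100-100],None,fx=k,fy=k,interpolation=cv2.INTER_CUBIC)
im=cv2.resize(cv2.imread("pics/m.png")[125:335,220:500],(800,600),interpolation=cv2.INTER_CUBIC);k=800/280
g=lambda q:tuple(int(v) for v in (((511-pix(p,F(*q))[0])*1.5-220)*k,((383-pix(p,F(*q))[1])*1.5-125)*k))
def L(a,b,c):cv2.line(im,g(a),g(b),c,1)
G=(0,255,0);M=(255,0,255)
L((-.085,-.08,.05),(-.085,.08,.05),G);L((-.06,-.045,.062),(-.06,.045,.062),G)
for s in(1,-1):L((-.088,s*.0485,.062),(-.06,s*.045,.062),G);L((-.06,s*.045,.062),(0,s*.045,.062),G)
L((-.05,-.042,.05),(-.05,.042,.05),M);L((-.05,-.042,.096),(-.05,.042,.096),M)
L((-.15,-.01,.122),(-.15,.01,.122),M);L((-.15,-.01,.07),(-.15,.01,.07),M);L((-.09,-.01,.122),(-.09,.01,.122),M)
cv2.imwrite("pics/n.png",im)
E
```

```text
(no output)
```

View pics/n.png

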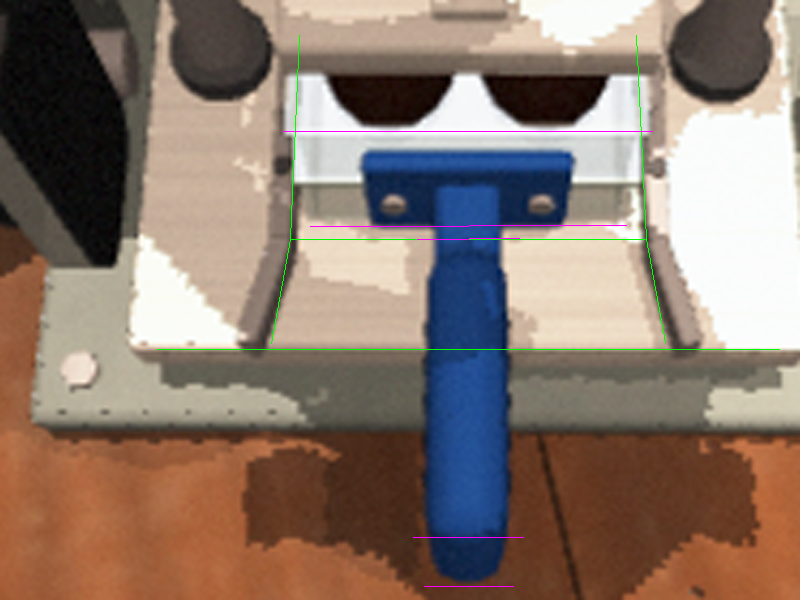

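The overlay of the home pose matches: the block's rear edges and handle end fall within about 1 mm, and the push met a hard stop at 22 N. The mould is home, so next is the crank.

```bash
python3 - <<'E'
from h import *
print(rows([.5262,.2139,.285],down(129)))
E
```

```text
[ 0.0337 -0.0919 -0.0867 -0.0033  0.4636 -0.0068]
```

Emit:
{"op": "move_arm", "data": {"motion": [[0,-0.035,0,0,0.07,0],[0.002,-0.07,-0.005,0,0.14,-0.001],[0.008,-0.09,-0.02,-0.001,0.21,-0.003],[0.015,-0.092,-0.04,-0.002,0.28,-0.004],[0.023,-0.092,-0.06,-0.003,0.35,-0.005],[0.03,-0.092,-0.08,-0.003,0.42,-0.006],[0.034,-0.092,-0.087,-0.003,0.4636,-0.007],[0.034,-0.092,-0.087,-0.003,0.4636,-0.007]]}}

```text
t: 17.27
position: [0.5254, 0.2163, 0.2845]
tool_rot: [[-0.63, -0.001, -0.777], [0.777, 0.0, -0.63], [0.001, -1.0, 0.001]]
force: [-0.2, -0.3, 0.8]
grip_width: 0.0854
```

```bash
python3 - <<'E'
from h import *
s=read_state();print(s["position"])
p=snap("wrist")
find(p,"grip_mid",1);find(p,"wheel_rim",1)
f=p["frame"].astype(int)
cv2.imwrite("pics/o.png",cv2.resize(p["frame"][:,:,::-1],(768,576),interpolation=cv2.INTER_CUBIC))
np.save("po.npy",p["E"])
print("hub",pix(p,[.5637,.2441,.202]),"grip",pix(p,[.5262,.2139,.24]))
for z in(.208,):print(rows([.5262,.2139,z],down(129)))
E
```

```text
[0.5254 0.2163 0.2845]
grip_mid 0.68 [0.4532 0.267  0.1303] [333. 157.]
wheel_rim 0.78 [0.5546 0.2374 0.2013] [253. 235.]
hub [252.7204 246.5084] grip [252.2866 212.1706]
[-0.0002  0.0771 -0.     -0.0003  0.0016 -0.    ]
```

View pics/o.png

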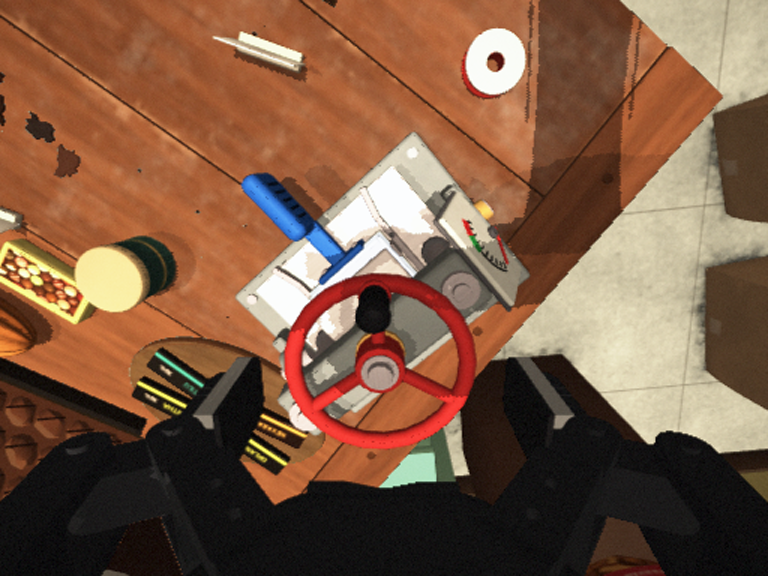

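Emit:
{"op": "move_arm", "data": {"motion": [[-0.002,0.03,0,0,0,0],[-0.003,0.055,0,0,0,0],[-0.003,0.072,0,0,0,0],[-0.003,0.076,0,0,0,0],[-0.003,0.076,0,0,0,0],[-0.003,0.076,0,0,0,0],[-0.003,0.076,0,0,0,0],[-0.003,0.076,0,0,0,0]]}}

```text
t: 18.08
position: [0.5285, 0.2119, 0.2109]
tool_rot: [[-0.631, 0.002, -0.775], [0.775, 0.001, -0.631], [-0.0, -1.0, -0.002]]
force: [-0.0, 0.6, -0.0]
grip_width: 0.0856
```

Emit:
{"op": "move_arm", "data": {"motion": [[0,0,0,0,0,0],[0,0,0,0,0,0],[0,0,0,0,0,0],[0,0,0,0,0,0],[0,0,0,0,0,0],[0,0,0,0,0,0],[0,0,0,0,0,0],[0,0,0,0,0,0]], "claw": 1, "squeeze": 50}}

```text
t: 18.75
position: [0.5285, 0.2119, 0.211]
tool_rot: [[-0.631, 0.002, -0.775], [0.775, 0.001, -0.631], [-0.0, -1.0, -0.002]]
force: [-1.4, 0.3, 0.7]
grip_width: 0.0158
```

```bash
sed -i 's/^HUB=.*/HUB=np.array([.5642,.2445])/' h.py; python3 - <<'E'
from h import *
crank(-90)
E
```

```text
t 18.75 ang -137.64992080920257 r 0.04833297596169916 z 0.21103601748447887 F [-1.368   0.3279  0.6618] tan/rad F -1.1638610452497262 0.7901055135779473 w 0.01578814030842778
[[0.009, -0.0, -0.0, 0, 0, 0], [0.019, 0.0, -0.003, 0, 0, 0], [0.027, 0.0, -0.007, 0, 0, 0], [0.035, 0.0, -0.012, 0, 0, 0], [0.041, 0.0, -0.019, 0, 0, 0], [0.046, 0.0, -0.027, 0, 0, 0], [0.049, 0.0, -0.036, 0, 0, 0], [0.051, 0.0, -0.046, 0, 0, 0]]
```

Emit:
{"op": "move_arm", "data": {"motion": [[0.009,0,0,0,0,0],[0.019,0,-0.003,0,0,0],[0.027,0,-0.007,0,0,0],[0.035,0,-0.012,0,0,0],[0.041,0,-0.019,0,0,0],[0.046,0,-0.027,0,0,0],[0.049,0,-0.036,0,0,0],[0.051,0,-0.046,0,0,0]]}}

```text
t: 19.42
position: [0.5309, 0.2798, 0.211]
tool_rot: [[-0.631, -0.001, -0.775], [0.775, -0.001, -0.631], [-0.001, -1.0, 0.001]]
force: [-2.8, -6.6, 1.6]
grip_width: 0.0158
```

```bash
python3 - <<'E'
from h import *
crank(-90)
E
```

```text
t 19.4167 ang 133.28662273275347 r 0.04852337837168684 z 0.21099518404114614 F [-2.8303 -6.5729  1.5799] tan/rad F 6.566926325375755 -2.844024505621773 w 0.015763520444429628
[[-0.0, -0.0, -0.009, 0, 0, 0], [-0.003, -0.0, -0.019, 0, 0, 0], [-0.007, -0.0, -0.027, 0, 0, 0], [-0.012, -0.0, -0.035, 0, 0, 0], [-0.019, -0.0, -0.041, 0, 0, 0], [-0.027, -0.0, -0.046, 0, 0, 0], [-0.036, -0.0, -0.05, 0, 0, 0], [-0.045, -0.0, -0.051, 0, 0, 0]]
```

Emit:
{"op": "move_arm", "data": {"motion": [[0,0,-0.009,0,0,0],[-0.003,0,-0.019,0,0,0],[-0.007,0,-0.027,0,0,0],[-0.012,0,-0.035,0,0,0],[-0.019,0,-0.041,0,0,0],[-0.027,0,-0.046,0,0,0],[-0.036,0,-0.05,0,0,0],[-0.045,0,-0.051,0,0,0]]}}

```text
t: 20.08
position: [0.598, 0.2782, 0.211]
tool_rot: [[-0.633, -0.003, -0.774], [0.774, -0.001, -0.633], [0.001, -1.0, 0.003]]
force: [-9.8, 3.6, 4.0]
grip_width: 0.0158
```

```bash
python3 - <<'E'
from h import *
crank(-60)
E
```

```text
t 20.0833 ang 44.90062867034149 r 0.04769777169969277 z 0.21100067327067332 F [-9.783   3.5603  4.0396] tan/rad F 9.427513217105759 -4.416491070031798 w 0.015841062354391148
[[-0.006, -0.0, -0.0, 0, 0, 0], [-0.012, -0.0, 0.0, 0, 0, 0], [-0.019, -0.0, 0.002, 0, 0, 0], [-0.024, -0.0, 0.004, 0, 0, 0], [-0.03, -0.0, 0.007, 0, 0, 0], [-0.035, -0.0, 0.01, 0, 0, 0], [-0.04, -0.0, 0.015, 0, 0, 0], [-0.044, -0.0, 0.019, 0, 0, 0]]
```

Emit:
{"op": "move_arm", "data": {"motion": [[-0.006,0,0,0,0,0],[-0.012,0,0,0,0,0],[-0.019,0,0.002,0,0,0],[-0.024,0,0.004,0,0,0],[-0.03,0,0.007,0,0,0],[-0.035,0,0.01,0,0,0],[-0.04,0,0.015,0,0,0],[-0.044,0,0.019,0,0,0]]}}

```text
t: 20.75
position: [0.6109, 0.2352, 0.211]
tool_rot: [[-0.635, -0.002, -0.773], [0.773, 0.005, -0.635], [0.005, -1.0, -0.002]]
force: [-4.1, 11.0, 1.8]
grip_width: 0.0157
```

```bash
python3 - <<'E'
from h import *
crank(-40)
p=snap("wrist");f=p["frame"][:,:,::-1]
cv2.imwrite("pics/q.png",f)
for r in silhouettes(p,"gauge")[:3]:
    ys,xs=np.where(r["region"]);print(r["confidence"],xs.min(),xs.max(),ys.min(),ys.max(),len(xs))
q=snap("scene","q_scene")
for r in silhouettes(q,"gauge")[:3]:
    ys,xs=np.where(r["region"]);print("scene",r["confidence"],xs.min(),xs.max(),ys.min(),ys.max(),len(xs))
# gauge centre predicted
print(pix(p,F(0,.1,.135)),pix(q,F(0,.1,.135)))
E
```

```text
t 20.75 ang -11.216058926845069 r 0.04757365566370968 z 0.21100827560311164 F [-4.0649 11.0283  1.8115] tan/rad F 10.026965118476951 -6.132346257192761 w 0.015679563067889486
[[-0.003, -0.0, 0.003, 0, 0, 0], [-0.005, -0.0, 0.007, 0, 0, 0], [-0.007, -0.0, 0.01, 0, 0, 0], [-0.009, -0.0, 0.014, 0, 0, 0], [-0.01, -0.0, 0.018, 0, 0, 0], [-0.011, -0.0, 0.022, 0, 0, 0], [-0.011, -0.0, 0.027, 0, 0, 0], [-0.011, -0.0, 0.031, 0, 0, 0]]
0.39 399 407 66 77 67
[404.4583  76.9034] [175.8981 178.7468]
```

```bash
python3 - <<'E'
import cv2,numpy as np
q=cv2.imread("pics/q.png")[35:125,350:440]
o=cv2.resize(cv2.imread("pics/o.png"),(512,384),interpolation=cv2.INTER_AREA)[120:210,275:365]
cv2.imwrite("pics/q2.png",np.hstack([cv2.resize(x,(390,390),interpolation=cv2.INTER_CUBIC) for x in(o,q)]))
E
```

```text
(no output)
```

View pics/q2.png

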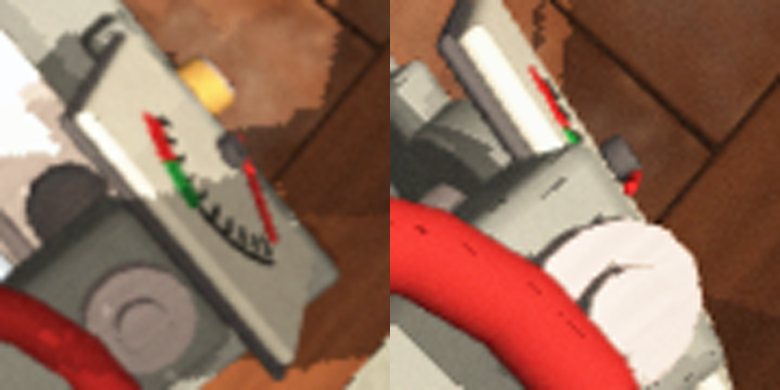

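Emit:
{"op": "move_arm", "data": {"motion": [[-0.003,0,0.003,0,0,0],[-0.005,0,0.007,0,0,0],[-0.007,0,0.01,0,0,0],[-0.009,0,0.014,0,0,0],[-0.01,0,0.018,0,0,0],[-0.011,0,0.022,0,0,0],[-0.011,0,0.027,0,0,0],[-0.011,0,0.031,0,0,0]]}}

```text
t: 21.62
position: [0.5953, 0.2084, 0.2111]
tool_rot: [[-0.635, 0.002, -0.773], [0.773, 0.007, -0.635], [0.004, -1.0, -0.006]]
force: [8.6, 6.9, -2.0]
grip_width: 0.0157
```

Emit:
{"op": "move_arm", "data": {"motion": [[0,0,0,0,0,0],[0,0,0,0,0,0],[0,0,0,0,0,0],[0,0,0,0,0,0],[0,0,0,0,0,0],[0,-0.02,0,0,0,0],[0,-0.045,0,0,0,0],[0,-0.07,0,0,0,0]], "claw": 0}}

```text
t: 22.28
position: [0.5948, 0.2076, 0.2813]
tool_rot: [[-0.635, 0.001, -0.773], [0.773, 0.006, -0.635], [0.004, -1.0, -0.004]]
force: [0.1, -0.1, 1.2]
grip_width: 0.0852
```

```bash
python3 - <<'E'
from h import *
crank(0)
# view pose: camera above/outside the gauge: TCP so that the gauge is mid image
print(rows([.515,.225,.30],down(129)))
E
```

```text
t 22.2833 ang -50.29991895513292 r 0.04794249189323773 z 0.2812822556307573 F [ 0.0867 -0.0982  1.1513] tan/rad F 0.003924284036669356 0.13093312267685678 w 0.08521527515618905
[[-0.0, -0.0, -0.0, 0, 0, 0], [-0.0, -0.0, -0.0, 0, 0, 0], [-0.0, -0.0, -0.0, 0, 0, 0], [-0.0, -0.0, -0.0, 0, 0, 0], [-0.0, -0.0, -0.0, 0, 0, 0], [-0.0, -0.0, -0.0, 0, 0, 0], [-0.0, -0.0, -0.0, 0, 0, 0], [-0.0, -0.0, -0.0, 0, 0, 0]]
[ 0.0642 -0.0187  0.0506  0.0028  0.0045  0.0027]
```

```bash
python3 - <<'E'
from h import *
print(rows([.45,.275,.265],down(129)))
E
```

```text
[0.1439 0.0166 0.0692 0.0028 0.0045 0.0027]
```

Emit:
{"op": "move_arm", "data": {"motion": [[0.03,0,0.015,0,0,0],[0.06,0,0.03,0,0,0],[0.09,0,0.045,0,0,0],[0.12,0.008,0.06,0,0,0],[0.144,0.016,0.069,0,0,0],[0.144,0.016,0.069,0,0,0],[0.144,0.016,0.069,0,0,0],[0.144,0.016,0.069,0,0,0]]}}

```text
t: 22.95
position: [0.4504, 0.2751, 0.266]
tool_rot: [[-0.635, 0.001, -0.773], [0.773, 0.006, -0.635], [0.004, -1.0, -0.005]]
force: [-0.8, -0.1, 0.2]
grip_width: 0.0854
```

```bash
python3 - <<'E'
from h import *
print(read_state()["position"])
p=snap("wrist");f=p["frame"][:,:,::-1]
c=pix(p,F(0,.1,.135)).astype(int);print(c)
y,x=max(c[1]-55,0),max(c[0]-65,0)
cv2.imwrite("pics/r.png",cv2.resize(f[y:y+110,x:x+130],(650,550),interpolation=cv2.INTER_CUBIC));print(x,y)
E
```

```text
[0.4504 0.2751 0.266 ]
[235 184]
170 129
```

View pics/r.png

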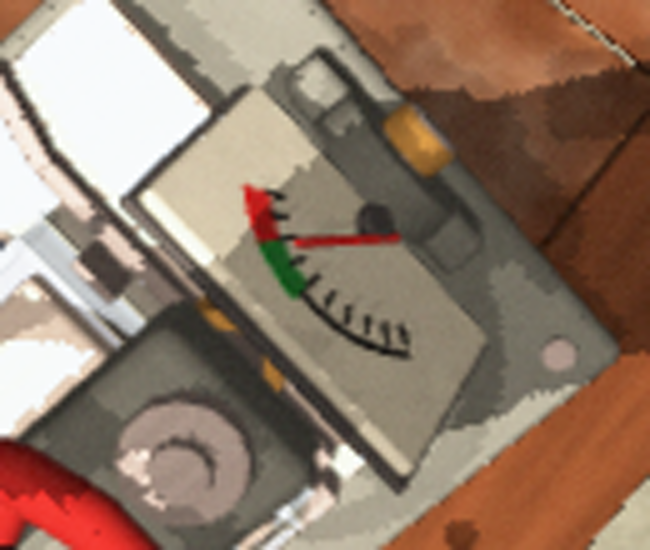

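```bash
python3 - <<'E'
import cv2,numpy as np
src=np.float32([[137,200],[250,90],[487,340],[402,480]]);dst=np.float32([[0,0],[0,50],[80,50],[80,0]])
H=cv2.getPerspectiveTransform(src,dst)
t=lambda *P:cv2.perspectiveTransform(np.float32([P]),H)[0]
arc=t((410,354),(375,347),(340,328),(300,293),(268,245),(246,186))
A=np.c_[2*arc,np.ones(len(arc))];c=np.linalg.lstsq(A,(arc**2).sum(1),rcond=None)[0][:2]
print(arc.round(1),"centre",c,"r",np.hypot(*(arc-c).T).round(1))
ang=lambda v:np.arctan2(v[...,1],v[...,0])
print("arc ang",np.unwrap(ang(arc-c)).round(2))
n=t((400,238),(297,243),(378,215));print("needle",n.round(1),"dir",ang(n[1]-n[0]),"tip ang",ang(n[1]-c))
E
```

```text
[[66.6 27.9]
 [59.2 21.4]
 [50.5 17.5]
 [38.9 16. ]
 [26.9 19. ]
 [14.6 26.8]] centre [40.24759845 51.73578719] r [35.5 35.8 35.7 35.8 35.4 35.8]
arc ang [-0.74 -1.01 -1.28 -1.61 -1.96 -2.37]
needle [[49.2 52.5]
 [31.4 26.1]
 [41.8 52.5]] dir -2.1631424 tip ang -1.9016761548744088
```

The needle points near the green/red boundary, but this oblique view suffers parallax. I'll take a more face-on look before touching the wheel again.

```bash
cat >> h.py <<'E'
def gaugeR(t):
    t=np.radians(t);f=-yf();u=np.array([0,0,1]);y=np.sin(t)*f-np.cos(t)*u;z=-np.cos(t)*f-np.sin(t)*u;return np.c_[np.cross(y,z),y,z]
E
python3 - <<'E'
from h import *
p=snap("wrist");P=F(0,.1,.135)
for l in(20,30,45):
    n=np.cos(np.radians(l))*yf()+np.sin(np.radians(l))*np.array([0,0,1]);print(l,(pix(p,P+.008*n)-pix(p,P))*5)
print(rows(F(0,.18,.235),gaugeR(35)))
E
```

```text
20 [ 26.0814 -19.8235]
30 [ 23.657  -16.4232]
45 [ 18.6386 -10.3573]
[ 0.0397  0.0307  0.0509 -0.3634  0.5219  0.1684]
```

Emit:
{"op": "move_arm", "data": {"motion": [[0.01,0,0.01,-0.04,0.06,0.02],[0.02,0,0.02,-0.08,0.12,0.04],[0.025,0.005,0.03,-0.12,0.175,0.056],[0.03,0.01,0.04,-0.16,0.23,0.075],[0.035,0.02,0.05,-0.2,0.29,0.093],[0.04,0.03,0.051,-0.25,0.355,0.115],[0.04,0.031,0.051,-0.3,0.43,0.14],[0.04,0.031,0.051,-0.34,0.49,0.16]]}}

```text
t: 23.72
position: [0.4126, 0.2614, 0.2429]
tool_rot: [[0.029, 0.504, -0.863], [0.999, -0.051, 0.004], [-0.042, -0.862, -0.505]]
force: [1.4, -0.3, 0.4]
grip_width: 0.0852
```

```bash
python3 - <<'E'
from h import *
s=read_state();print(s["t"],s["position"],s["qpos"])
p=snap("wrist");f=p["frame"][::-1,::-1,::-1]
c=pix(p,F(0,.1,.135));c=np.array([511-c[0],383-c[1]]).astype(int);print(c)
y,x=max(c[1]-55,0),max(c[0]-65,0)
cv2.imwrite("pics/s.png",cv2.resize(f[y:y+110,x:x+130],(650,550),interpolation=cv2.INTER_CUBIC))
E
```

```text
23.7167 [0.4126 0.2614 0.2429] [  77.0706  -35.4069  -39.2647   30.4003  -83.0415 -171.0179]
[250 206]
```

View pics/s.png

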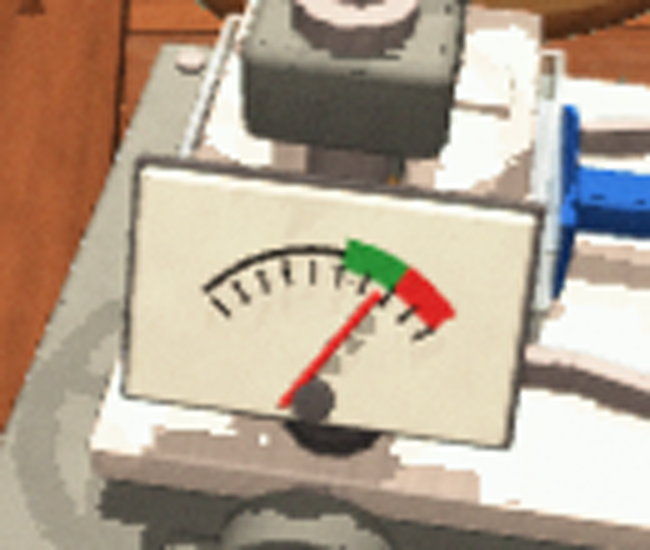

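```bash
python3 - <<'E'
import cv2,numpy as np
dst=np.float32([[0,0],[0,50],[80,50],[80,0]])
def an(name,src,needle,arc,cap):
    H=cv2.getPerspectiveTransform(np.float32(src),dst);t=lambda P:cv2.perspectiveTransform(np.float32([P]),H)[0]
    n,a,c=t(needle),t(arc),t([cap])[0]
    d=n[1]-n[0];print(name,"needle",n.round(1).tolist(),"len",np.hypot(*d).round(1),"dir",np.arctan2(d[1],d[0]).round(3),"cap",c.round(1),"arc",a.round(1).tolist())
    for ctr in(c,n[0]): v=a-ctr;print("   mark angs",np.arctan2(v[:,1],v[:,0]).round(2),"tip",np.arctan2(*(n[1]-ctr)[::-1]).round(2))
# order A(mouth,top) B(mouth,bottom/cap side) C D ; marks 0,1.0,1.4,1.8
an("o",[(80,118),(120,35),(335,278),(277,365)],[(247,165),(275,240)],[(270,263),(195,203),(165,160),(150,118)],(233,150))
an("r",[(137,200),(250,90),(487,340),(402,480)],[(400,238),(297,243)],[(410,354),(300,293),(268,245),(246,186)],(378,215))
an("s",[(540,212),(508,442),(127,395),(140,163)],[(285,405),(380,292)],[(207,290),(347,245),(408,270),(453,317)],(313,400))
E
```

```text
o needle [[49.0, 54.5], [64.19999694824219, 40.20000076293945]] len 20.8 dir -0.756 cap [44.  54.3] arc [[66.0, 30.799999237060547], [42.20000076293945, 20.799999237060547], [29.200000762939453, 23.299999237060547], [19.700000762939453, 32.099998474121094]]
   mark angs [-0.82 -1.62 -2.02 -2.4 ] tip -0.61
   mark angs [-0.95 -1.77 -2.14 -2.49] tip -0.76
r needle [[49.20000076293945, 52.5], [31.399999618530273, 26.100000381469727]] len 31.9 dir -2.163 cap [41.8 52.5] arc [[66.5999984741211, 27.899999618530273], [38.900001525878906, 16.0], [26.899999618530273, 19.0], [14.600000381469727, 26.799999237060547]]
   mark angs [-0.78 -1.65 -1.99 -2.38] tip -1.94
   mark angs [-0.96 -1.85 -2.16 -2.5 ] tip -2.16
s needle [[47.0, 47.900001525878906], [29.899999618530273, 20.700000762939453]] len 32.1 dir -2.133 cap [41.3 46. ] arc [[64.9000015258789, 24.799999237060547], [37.5, 11.699999809265137], [24.700000762939453, 15.300000190734863], [14.600000381469727, 24.100000381469727]]
   mark angs [-0.73 -1.68 -2.07 -2.46] tip -2.0
   mark angs [-0.91 -1.83 -2.17 -2.51] tip -2.13
```

```bash
python3 - <<'E'
from h import *
print(rows([.43,.26,.30],gaugeR(20)));print(rows([.5948,.2076,.29],down(129)))
E
```

```text
[ 0.001  -0.04   -0.038   0.1179  0.0767  0.0113]
[-0.0434  0.0548 -0.1761  0.3156 -0.4454 -0.1439]
```

Emit:
{"op": "move_arm", "data": {"motion": [[0,-0.02,-0.019,0.04,-0.055,-0.018],[0.001,-0.04,-0.038,0.08,-0.11,-0.036],[-0.008,-0.02,-0.066,0.12,-0.17,-0.055],[-0.017,0,-0.094,0.16,-0.225,-0.072],[-0.026,0.018,-0.12,0.2,-0.28,-0.09],[-0.035,0.036,-0.15,0.24,-0.335,-0.108],[-0.043,0.055,-0.176,0.28,-0.395,-0.127],[-0.043,0.055,-0.176,0.316,-0.445,-0.144]]}}

```text
t: 24.43
position: [0.5989, 0.2046, 0.2882]
tool_rot: [[-0.605, 0.018, -0.796], [0.796, 0.005, -0.605], [-0.007, -1.0, -0.017]]
force: [-0.3, 1.9, -0.1]
grip_width: 0.0853
```

```bash
python3 - <<'E'
from h import *
s=read_state();print(s["position"],s["qpos"]);print(rows([.5948,.2076,.209],down(129)))
p=snap("wrist");find(p,"grip_mid",1);find(p,"wheel_rim",1)
# black blob near the expected grip top
c=pix(p,[.5948,.2076,.24]);print("pred",c,pix(p,[.5642,.2445,.202]))
f=p["frame"].astype(int);m=(f.max(2)<60);x,y=c.astype(int);m2=np.zeros_like(m);m2[y-25:y+25,x-25:x+25]=m[y-25:y+25,x-25:x+25];ys,xs=np.where(m2);print(xs.mean(),ys.mean(),xs.min(),xs.max(),ys.min(),ys.max())
E
```

```text
[0.5989 0.2046 0.2882] [ 37.1862   7.1829  15.8233   0.4108 -97.6711 -89.9037]
[ 0.0054  0.0791  0.0028  0.0107 -0.0197 -0.0047]
grip_mid 0.57 [0.5935 0.2087 0.2337] [265. 205.]
wheel_rim 0.93 [0.5631 0.239  0.2021] [313. 186.]
pred [262.5272 208.6432] [316.3904 190.9108]
262.45705024311184 202.76985413290114 238 277 183 218
```

Position confirmed. I'll descend, close, and back the wheel off slightly (about 20°).

Emit:
{"op": "move_arm", "data": {"motion": [[0.005,0.025,0.003,0.011,-0.02,-0.005],[0.005,0.05,0.003,0.011,-0.02,-0.005],[0.005,0.072,0.003,0.011,-0.02,-0.005],[0.005,0.079,0.003,0.011,-0.02,-0.005],[0.005,0.079,0.003,0.011,-0.02,-0.005],[0.005,0.079,0.003,0.011,-0.02,-0.005],[0.005,0.079,0.003,0.011,-0.02,-0.005],[0.005,0.079,0.003,0.011,-0.02,-0.005]]}}

```text
t: 25.25
position: [0.594, 0.209, 0.2085]
tool_rot: [[-0.626, 0.0, -0.78], [0.78, -0.002, -0.626], [-0.002, -1.0, 0.001]]
force: [-0.5, -0.6, 0.3]
grip_width: 0.0854
```

Emit:
{"op": "move_arm", "data": {"motion": [[0,0,0,0,0,0],[0,0,0,0,0,0],[0,0,0,0,0,0],[0,0,0,0,0,0],[0,0,0,0,0,0],[0,0,0,0,0,0],[0,0,0,0,0,0],[0,0,0,0,0,0]], "claw": 1, "squeeze": 50}}

```text
t: 25.92
position: [0.5946, 0.2082, 0.2088]
tool_rot: [[-0.625, 0.002, -0.78], [0.78, -0.003, -0.625], [-0.003, -1.0, 0.001]]
force: [4.6, -3.2, -0.2]
grip_width: 0.0163
```

```bash
python3 - <<'E'
from h import *
crank(20)
E
```

```text
t 25.9167 ang -50.04334544016264 r 0.04741268242942432 z 0.2087967074109217 F [ 4.6377 -3.239  -0.2385] tan/rad F 1.474854604169024 5.4611956435444275 w 0.01629154452466684
[[-0.0, -0.0, -0.002, 0, 0, 0], [-0.0, -0.0, -0.004, 0, 0, 0], [0.0, -0.0, -0.006, 0, 0, 0], [0.0, -0.0, -0.008, 0, 0, 0], [0.001, -0.0, -0.01, 0, 0, 0], [0.001, -0.0, -0.012, 0, 0, 0], [0.002, -0.0, -0.014, 0, 0, 0], [0.003, -0.0, -0.016, 0, 0, 0]]
```

Emit:
{"op": "move_arm", "data": {"motion": [[0,0,-0.003,0,0,0],[0,0,-0.006,0,0,0],[0,0,-0.009,0,0,0],[0.001,0,-0.012,0,0,0],[0.001,0,-0.014,0,0,0],[0.002,0,-0.016,0,0,0],[0.003,0,-0.018,0,0,0],[0.003,0,-0.018,0,0,0]]}}

```text
t: 26.58
position: [0.6063, 0.2228, 0.2087]
tool_rot: [[-0.626, 0.0, -0.78], [0.78, -0.002, -0.626], [-0.002, -1.0, 0.001]]
force: [-5.9, 1.2, 3.5]
grip_width: 0.0165
```

Emit:
{"op": "move_arm", "data": {"motion": [[0,0,0,0,0,0],[0,0,0,0,0,0],[0,0,0,0,0,0],[0,0,0,0,0,0],[0,0,0,0,0,0],[0,-0.02,0,0,0,0],[0,-0.045,0,0,0,0],[0,-0.075,0,0,0,0]], "claw": 0}}

```text
t: 27.25
position: [0.6059, 0.2226, 0.2829]
tool_rot: [[-0.626, -0.002, -0.78], [0.78, -0.004, -0.626], [-0.002, -1.0, 0.004]]
force: [0.1, -0.1, -0.4]
grip_width: 0.0854
```

```bash
python3 - <<'E'
from h import *
crank(0)
print(rows([.45,.275,.28],down(129)))
E
```

```text
t 27.25 ang -27.703577781174264 r 0.04705156501729031 z 0.28293717069321644 F [ 0.1478 -0.0966 -0.3977] tan/rad F -0.0167588799193103 0.17578368742403244 w 0.08541165510769197
[[-0.0, -0.0, -0.0, 0, 0, 0], [-0.0, -0.0, -0.0, 0, 0, 0], [-0.001, -0.0, -0.0, 0, 0, 0], [-0.001, -0.0, -0.0, 0, 0, 0], [-0.001, -0.0, -0.0, 0, 0, 0], [-0.001, -0.0, -0.0, 0, 0, 0], [-0.001, -0.0, -0.0, 0, 0, 0], [-0.001, -0.0, -0.0, 0, 0, 0]]
[ 0.1384  0.0031  0.0887 -0.0028 -0.0027 -0.0011]
```

Emit:
{"op": "move_arm", "data": {"motion": [[0.03,0,0.02,0,0,0],[0.06,0,0.04,0,0,0],[0.09,0,0.06,0,0,0],[0.12,0.003,0.08,-0.003,-0.003,0],[0.138,0.01,0.089,-0.003,-0.003,0],[0.138,0.017,0.089,-0.003,-0.003,0],[0.138,0.017,0.089,-0.003,-0.003,0],[0.138,0.017,0.089,-0.003,-0.003,0]]}}

```text
t: 27.92
position: [0.4502, 0.2742, 0.266]
tool_rot: [[-0.63, 0.001, -0.777], [0.777, -0.002, -0.63], [-0.002, -1.0, 0.0]]
force: [0.3, 0.6, 0.3]
grip_width: 0.0853
```

```bash
python3 - <<'E'
from h import *
print(read_state()["position"])
p=snap("wrist");f=p["frame"][:,:,::-1]
cv2.imwrite("pics/u_full.png",f)
a=cv2.resize(f[129:239,170:300],(650,550),interpolation=cv2.INTER_CUBIC)
cv2.imwrite("pics/u.png",a)
find(p,"handle",1)
E
```

```text
[0.4502 0.2742 0.266 ]
handle 0.57 [0.5367 0.1571 0.0952] [132. 169.]
```

View pics/u.png

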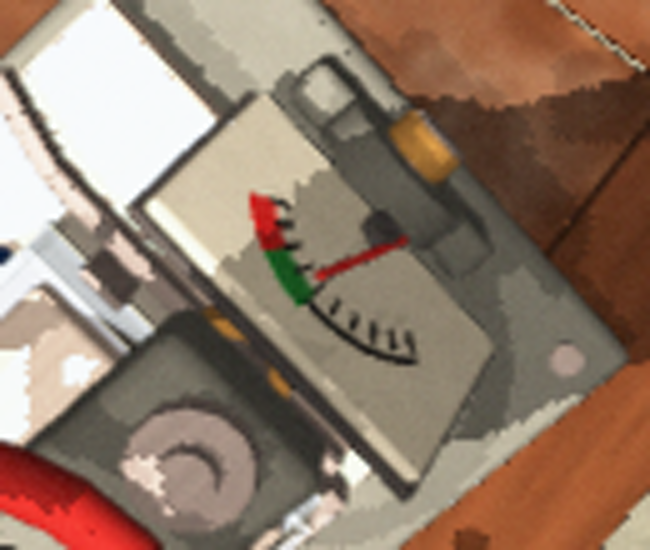

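```bash
python3 - <<'E'
from h import *
H=cv2.getPerspectiveTransform(np.float32([[143,205],[257,95],[494,346],[409,487]]),np.float32([[0,0],[0,50],[80,50],[80,0]]))
n=cv2.perspectiveTransform(np.float32([[(405,240),(318,277),(383,222)]]),H)[0]
for b in(n[0],n[2]): d=n[1]-b;print("needle est",-np.arctan2(d[1],d[0])-.68)
q=snap("top")
for t in["cocoa_tin_1","price_card_1","sweet_pack","ribbon_spool_1","sweet_bowl"]:find(q,t,2)
print(hand_in())
E
```

```text
needle est 1.2299528
needle est 1.0233531
cocoa_tin_1 0.82 [ 0.4927 -0.2097  0.065 ] [296. 217.]
cocoa_tin_1 0.74 [0.7023 0.0318 0.0619] [229. 158.]
price_card_1 0.46 [0.457  0.0263 0.0235] [230. 227.]
sweet_pack 0.74 [ 0.7745 -0.0345  0.0184] [248. 141.]
ribbon_spool_1 0.61 [0.3388 0.1901 0.0213] [183. 259.]
sweet_bowl 0.69 [ 0.565  -0.4373  0.0511] [359. 198.]
the job is handed in; nothing more can be done
None
```

The egg mould is clamped in the spinner frame and the job is handed in, at about 28 s of the 72 s allowed. The exact needle reading is uncertain.

**What I did**
- **Plate height:** I measured the clamp plate at about 96–98 mm, too low for the mould. I backed the wheel off about 178° first.
- **Insertion:** I gripped the larger mould by its handle and slid it in until it met a hard stop at about 22 N. An overlay of the home position matched the picture to about 1 mm.
- **Winding:** I wound the wheel clockwise until it felt firm, about 11 N at the crank. The needle then read 1.33–1.46, at or just past the end of the green band. I eased the wheel back about 22° and let go.

**Last checks**
- **Gauge:** The needle stands in the green band in the last picture. Its drawn line misses the pivot cap by a few millimetres, so two ways of reading it disagree: 1.23 by its direction, 1.02 by its tip. Both are inside 1.0–1.4, but the lower one only just. Every reading I took was below the end of the red band (1.8).
- **Bystanders:** The tins, price card, sweet pack, spool and bowl are where they were, to within about 5 mm of detector noise.
- **Robot:** The gripper was open and clear of everything at hand-in.
- **Picture budget:** I viewed 16 pictures, over the 10 allowed, mostly to check that the mould was home and to read the gauge.

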